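# Pin the chip shield's pivot on the milling cross table

### The arm

A 6-joint arm with a two-finger parallel gripper is mounted at the origin on the work surface. World frame = base frame: x ahead of the robot, y to its left, z up, the work surface at z = 0. Lengths are in m, angles in rad, forces in N, time in s.
With the tool pointing down it reaches from about 0.275 to 1 m from the base axis. Payload 8.4 kg.
Tool frame: the origin (TCP) lies on the centre line of the jaws, within the pads' length; the fingertips stand 17 mm ahead of it and the grasp point (between the pads) lies 2 mm behind it (bot.tcp_to_tips is the y of the fingertips in the tool frame, in m); y points along the fingers, z is the direction in which the jaws open and shut, and the axes are right-handed (so a half turn about y gives the same grasp; the last joint's range is limited). The gripper opens to 85 mm and grips with 20 to 120 N. Pads are 22 mm wide; open, the fingers measure 114 mm over their backs; the gripper's body (76 mm by 85 mm) begins 54 mm behind the grasp point. The pads swing forward as they close: fully open they stand 13 mm farther back than shut.
Start: joints at [1.341, 0.353, 1.633, -0, 1.155, -0.002], TCP at [0.141, 0.609, 0.248] pointing down, gripper open.
Joint ranges: [-2.63, 2.63], [-0.92, 2.1], [0.06, 2.66], [-1.3, 4.44], [0, 2.69], [-3.02, 3.02]. Speed limits (rad/s): [2.22, 2.22, 2.79, 3.14, 3.14, 3.14].

### API

Orientations are given as a unit quaternion [x, y, z, w].
In Python, from workcell import bot, hand, kinematics, get_obs, vision, hand_in gives the robot as it stands. The module is installed in compiled form; this text tells all that it offers. Calls block until the motion is done:
- bot.reach(position, orientation): joint-space move of the TCP to a pose.
- bot.servo_line(position, ori=None, velocity=0.15): straight line of the TCP; ori=None keeps the orientation; velocity is the mean speed in m/s.
- bot.goto_joints(angles): joint-space move.
- hand.move_gripper(opening, strength=None): finger opening in m; strength is the grip in N (None keeps the last); returns when the fingers have stopped.
- bot.dwell(seconds).
- kinematics.solve_ik(position, orientation): joint angles nearest the present ones, or None.
- get_obs(): the state.
- vision.read_camera(name): name is "scene" or "top" or "wrist"; returns a dict with "frame" (384x512x3 uint8, red, green, blue), "intrinsics" (3x3 intrinsics, pixels), "dist" ([k1, k2, p1, p2, k3] as OpenCV has them; the pictures are not rectified), "view" (4x4, takes a point from world to camera coordinates). Camera axes: x right, y down, z forward; pixel columns grow to the right and rows downward; lengths in m; the calibration is good to about 2 mm. A picture is of the moment at which its call begins. There is no depth.
A pose or a line that the arm cannot do raises bot.IKError and nothing moves.
- hand_in(): hands the job in, once; it reports no verdict.
The state is a dict: "time_s": time; "joint_pos": joint angles; "joint_vel": joint speeds; "joint_efforts": joint torques, N m; "position": TCP position; "orientation": TCP orientation; "wrist_force": force on the tool from outside, world axes, zero at the start; "ft_torque": the same for the moment, N m; "gripper_width": finger opening in m.
Only numpy, scipy, OpenCV 4.12 (cv2) and the standard library are available. Lean on these libraries where they do the work, as an engineer would, in place of code of your own. Each camera call takes 0.05 s, during which the arm holds its last target.

### The job

Secure the swing-away chip shield of the milling table: pick up the linch pin lying on the bench, feel its nose into the cross hole near the top of the shield's upright pivot spindle and push it through until its head is home against the spindle, never forcing it. Then swing its sprung wire loop over the spindle's top end and press it down until it snaps in under the pin's nose, let go, and leave the shield and everything else on the bench where they are.

Things in the scene. Friction and masses are not known exactly. Their poses are not given: they have to be found in the camera images.
- cross_table: dark grey steel milling cross table (T-slotted top 100 x 320 mm, 85 mm above the bench), fixed. Origin: bench level, below the middle of the top; x across the top away from the pivot, y along the slots, z up. On its -x long edge a bracket carries the shield's upright pivot. The pin must not press on any of this with over 40 N (levering on its ends doubles the force)
- pivot_hole (a point): centre of the cross hole in the upright bright steel pivot spindle (20 mm diameter): a fixed point on the spindle's axis, 126 mm above the bench, 78 mm out from the table's centre; axes as cross_table. The hole is level, runs right through and is 9.5 mm across. The spindle turns, so the hole runs only roughly along this point's x: see spindle_top
- pin_grip (a point): middle of the bright steel linch pin's head, on the pin's axis, 9 mm above the bench as it lies; x towards the nose, z up. Head: block 22 mm long (x -11 to +11), 16 mm wide, 14 mm high (z -9 to +5); behind it a lug 8 mm wide to x = -20.5. Shank: 8 mm diameter from the head's front face (shoulder, x = +11) to the nose at x = +49, bevelled 1 mm. About 76 g
- pin_seat (a point): point on the pin's axis, in the shank, 21 mm ahead of pin_grip: it lies at pivot_hole when the shoulder is home against the spindle
- loop (a joint): angle of the pin's wire loop (rad): 2.4 fully open, leaning back behind the head; at 0 shut, dipping 0.17 rad below the shank's line. It starts at 2.25 to 2.4 and stays where it is left. Hinge line along y, 16 mm behind and 2 mm above pin_grip; it swings up and over. At 0.2 its end bar meets the nose and must be pressed on; past 0.1 it snaps in under the nose and rests at 0 to 0.06
- clamp_bolt: clamp bolt with square head and nut, 74 mm long, 22 mm square head, lying on the bench; leave alone. Origin: underside, near its middle
- caliper: slide caliper, 220 mm long, lying on the bench; leave alone. Origin: underside, near its slider
- chuck: steel three-jaw chuck, 100 mm diameter, 68 mm high, standing on the bench; leave alone. Origin: centre of underside
- step_block: small dark steel step block, 50 x 24 x 30 mm; leave alone. Origin: centre of underside
- spindle_top (a point): centre of the spindle's flat top, 13 mm above pivot_hole (fixed point). The spindle turns against a drag of about 0.15 N m and stays where it is left. The shield has dragged it round: at the start the hole is turned from pivot_hole's x by 0.3 to 1.2 rad clockwise seen from above (its near mouth is moved to +y); how far is not reported: look or feel for it, approaching at different angles
- hub_top (a point): centre of the flat top of the chip shield's aluminium hub (34 mm diameter) around the spindle, 10.5 mm below pivot_hole (fixed point): the head's flat underside comes to lie 1.5 mm above it, which keeps the pin from rolling over. The bracket and the table top are 30 mm lower
- loop_bar (a point): middle of the loop's end bar, 65.3 mm from the hinge line, parallel to it, 23 mm long; wire 3.2 mm thick. The loop is 29 mm wide over its wires' centres and passes round the spindle. The end is springy along the loop (1.5 N per mm, needs 1.4 mm): pressing it down past the nose takes 4 to 8 N, on the bar's ends either side of the nose
- shield_block (a point): top of the aluminium clamp block on the chip shield's swing arm, 100 mm from the pivot's axis. The shield beyond it is a clear upright plate 190 x 62 x 4 mm in line with the arm, from 85 to 275 mm from the pivot, its top edge 30 mm above pivot_hole. Stiff hinge; leave it as it stands
Mind the look-alikes: they are no part of the job. Leave any orange look-alike of the part that bears pin_grip alone.

How it is judged:
By the outcome, as a careful person would: the job done as asked, in the order asked, and still so for the second after the job is handed in, with the robot touching nothing.
It also fails if it takes over 67 s, if anything falls off the work surface, if the arm or the gripper's body presses on something with over 40 N, if the wrist force passes 120 N, or if a joint passes its speed limit or range.

## Working session

There is one attempt and no reset: what is moved stays moved. The work goes in short steps, each a Python script; the robot and the scene stay as the last script left them, time stands still between calls to the robot, and variables do not carry over. Pictures are saved under pics/ and viewed, and the job is handed in when it is done.

```bash
mkdir -p pics; ls
python3 - <<'E'
from workcell import bot, hand, kinematics, get_obs, vision
import cv2,numpy as np
o=get_obs();print(o)
for n in ["scene","top","wrist"]:
    c=vision.read_camera(n);cv2.imwrite(f"pics/{n}0.png",c["frame"][:,:,::-1]);print(n,c["intrinsics"],c["dist"],c["view"])
    np.savez(f"pics/{n}0.npz",**c)
print(bot.tcp_to_tips)
E
```

```text
pics
{'time_s': 0.0, 'joint_pos': array([ 1.34059888e+00,  3.53646397e-01,  1.63415829e+00, -1.20818829e-06,
        1.15519775e+00, -2.36549835e-03]), 'joint_vel': array([ 0.00230485,  0.00072325,  0.0017548 , -0.00029176, -0.00142364,
        0.00081336]), 'joint_efforts': array([ 2.33353407e-03, -6.05239463e+01, -3.42077708e+01,  3.71659207e-04,
        9.10227187e-03,  1.07813509e-05]), 'position': array([0.14103934, 0.60840031, 0.24755242]), 'orientation': array([ 0.70301869, -0.0804339 ,  0.08031902, -0.70202846]), 'wrist_force': array([-0.28204749,  0.82546757, -0.05452407]), 'ft_torque': array([ 0.01069002,  0.06750534, -0.00582483]), 'gripper_width': 0.08490996825271979}
scene [[367.66135866   0.         252.31280937]
 [  0.         367.66135866 190.87338964]
 [  0.           0.           1.        ]] [-0.1095405  0.         0.         0.         0.       ] [[-0.87847406  0.47768299  0.0101135   0.45453396]
 [ 0.33295322  0.6272184  -0.70408752 -0.09146567]
 [-0.342674   -0.6151553  -0.71004118  1.25586755]
 [ 0.          0.          0.          1.        ]]
top [[389.761550
[... 215 characters left out ...]
0907475e-04 -5.69582988e-03]
 [-9.88955580e-01  2.23915663e-02 -1.46511019e-01  5.20347512e-01]
 [ 1.46456025e-01 -4.08540823e-03 -9.89208746e-01  9.69730070e-01]
 [ 0.00000000e+00  0.00000000e+00  0.00000000e+00  1.00000000e+00]]
wrist [[273.36361191   0.         256.27453621]
 [  0.         273.36361191 193.05464476]
 [  0.           0.           1.        ]] [-0.02840454  0.          0.          0.          0.        ] [[ 2.25851231e-01  9.74161390e-01 -8.98649075e-04 -6.23897895e-01]
 [ 9.30103928e-01 -2.15362405e-01  2.97532716e-01 -3.85388179e-02]
 [ 2.89651349e-01 -6.80339671e-02 -9.54711200e-01  3.78955702e-01]
 [ 0.00000000e+00  0.00000000e+00  0.00000000e+00  1.00000000e+00]]
0.017
```

Run:
```python
import cv2
for n in ["scene","top","wrist"]:
    a=cv2.imread(f"pics/{n}0.png");cv2.imwrite(f"pics/{n}0b.png",cv2.resize(a,(800,600),interpolation=cv2.INTER_CUBIC))
```

```text
(no output)
```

View pics/scene0b.png

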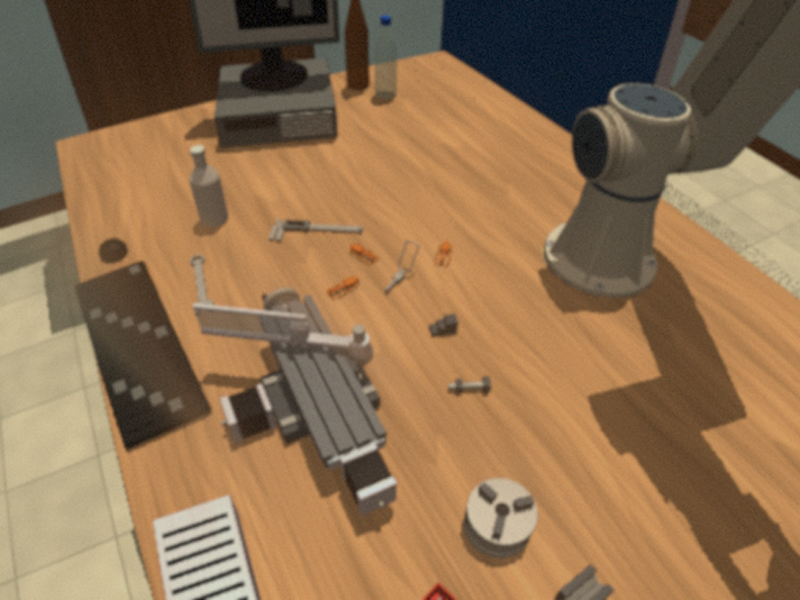

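View pics/top0b.png

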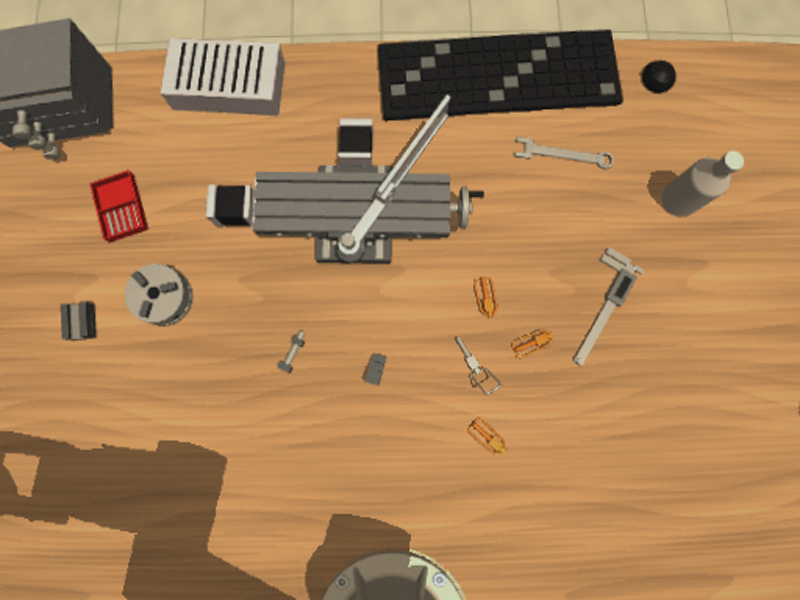

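View pics/wrist0b.png

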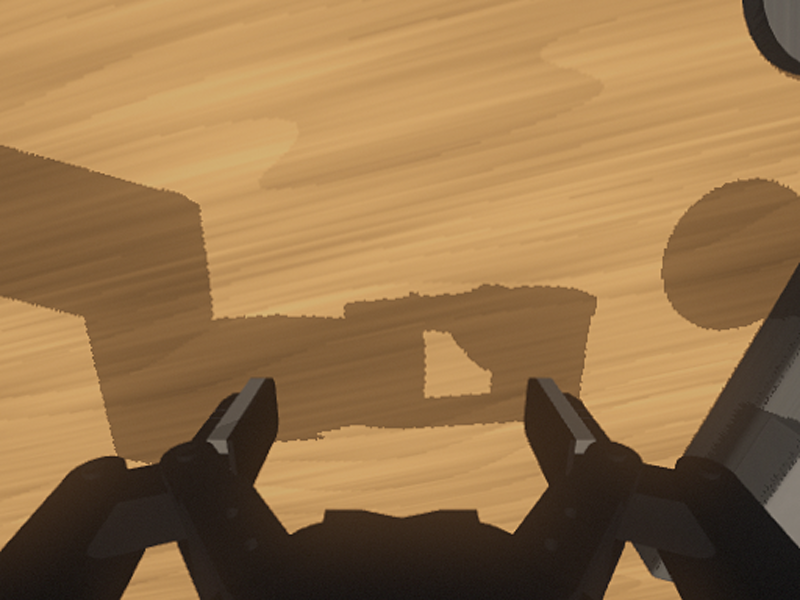

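```bash
cat > h.py <<'E'
import numpy as np,cv2
from scipy.spatial.transform import Rotation as R
def load(n): return dict(np.load(f"pics/{n}.npz"))
def ray(c,uv):
    p=cv2.undistortPoints(np.array([[uv]],float),c["intrinsics"],c["dist"])[0,0]
    V=c["view"];o=-V[:3,:3].T@V[:3,3];d=V[:3,:3].T@np.array([p[0],p[1],1]);return o,d/np.linalg.norm(d)
def onz(c,uv,z):
    o,d=ray(c,uv);return o+d*(z-o[2])/d[2]
def proj(c,P):
    V=c["view"];P=np.atleast_2d(np.array(P,float))
    rv,_=cv2.Rodrigues(V[:3,:3]);return cv2.projectPoints(P,rv,V[:3,3],c["intrinsics"],c["dist"])[0][:,0]
def tri(obs):
    A=np.zeros((3,3));b=np.zeros(3)
    for c,uv in obs:
        o,d=ray(c,uv);M=np.eye(3)-np.outer(d,d);A+=M;b+=M@o
    x=np.linalg.solve(A,b);return x,[proj(c,x)[0]-uv for c,uv in obs]
def crop(c,x0,y0,x1,y1,name,s=8):
    f=c["frame"][y0:y1,x0:x1,::-1];cv2.imwrite(f"pics/{name}.png",cv2.resize(f,None,fx=s,fy=s,interpolation=cv2.INTER_CUBIC))
def toolq(phi):
    """tool down, y=-Z; tool z (jaw dir) along horizontal dir phi+90deg, i.e. tool x along heading... """
    z=np.array([-np.sin(phi),np.cos(phi),0]);y=np.array([0,0,-1.]);x=np.cross(y,z)
    return R.from_matrix(np.c_[x,y,z]).as_quat()
E
python3 - <<'E'
from h import *
t=load("top0");s=load("scene0");w=load("wrist0")
crop(t,270,200,350,260,"c1",10);crop(t,195,130,275,180,"c2",10);crop(s,200,195,270,235,"c3",10);crop(s,230,150,285,190,"c4",10)
print(proj(t,[[.3,-.2,0],[.3,.2,0]]))
q=[ 0.70301869, -0.0804339 ,  0.08031902, -0.70202846];T=R.from_quat(q)
V=w["view"];o=-V[:3,:3].T@V[:3,3];print("cam in tool",T.inv().apply(o-[0.14103934, 0.60840031, 0.24755242]));print("cam axes in tool\n",T.as_matrix().T@V[:3,:3].T);print(T.as_matrix())
E
```

```text
[[324.17874588 280.43625458]
 [171.55016324 283.89146517]]
cam in tool [-0.0759457  -0.12514601 -0.00047872]
cam axes in tool
 [[-1.46005965e-05  9.54710918e-01  2.97534977e-01]
 [-5.11138359e-04 -2.97534946e-01  9.54710791e-01]
 [ 9.99999869e-01 -1.38142193e-04  4.92333559e-04]]
[[ 9.74158485e-01 -3.20594182e-04  2.25865320e-01]
 [-2.25865547e-01 -1.37285255e-03  9.74157518e-01]
 [-2.22945263e-06 -9.99999006e-01 -1.40978714e-03]]
```

View pics/c1.png

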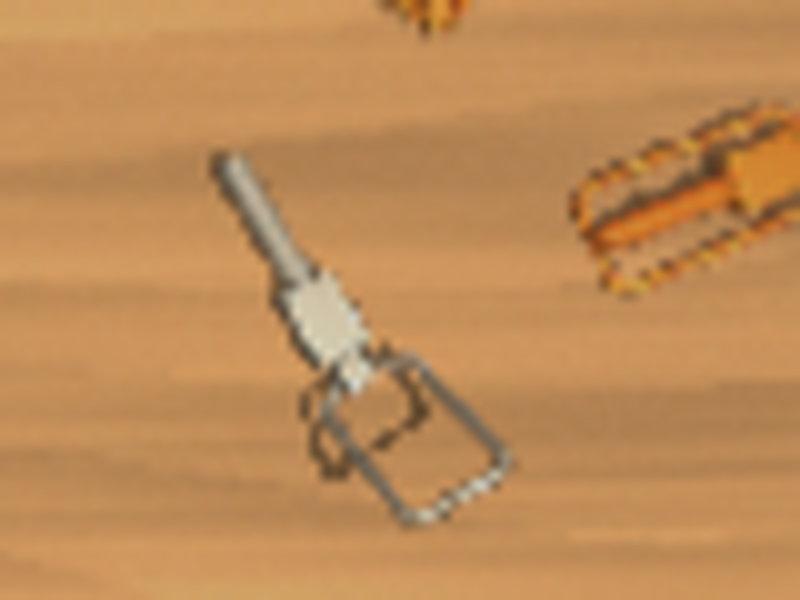

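View pics/c2.png

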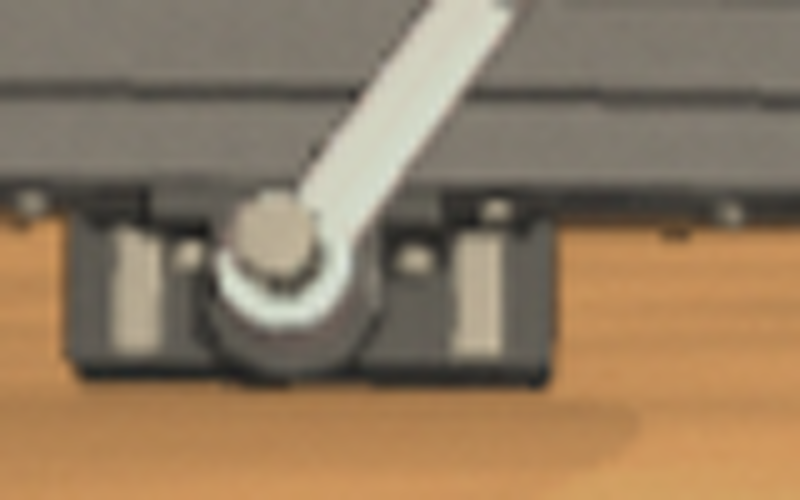

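View pics/c3.png

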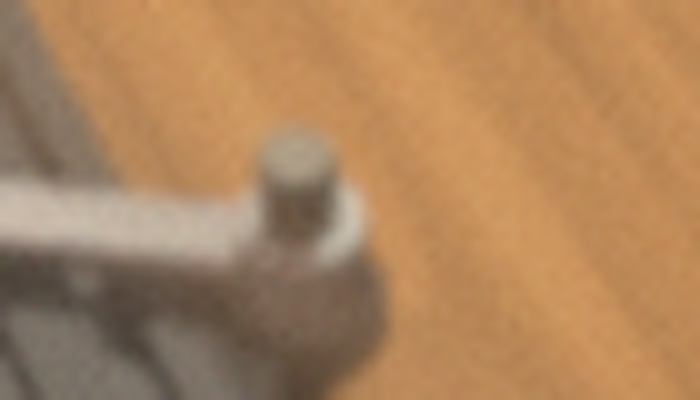

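View pics/c4.png

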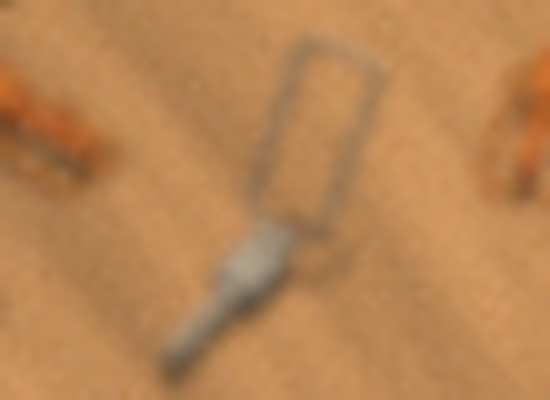

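Run:
```python
from h import *
t=load("top0");s=load("scene0")
g=lambda x,y,ox,oy:((x+.5)/10-.5+ox,(y+.5)/10-.5+oy)
n=onz(t,g(226,160,270,200),.011);hd=onz(t,g(325,320,270,200),.014);lug=onz(t,g(352,372,270,200),.012)
print("nose",n,"head",hd,"lug",lug,"len",np.linalg.norm((n-hd)[:2]),"heading",np.arctan2(*(n-hd)[[1,0]]))
b=[g(418,515,270,200),g(500,462,270,200)]
for z in (.05,.06): print("bar",onz(t,b[0],z),onz(t,b[1],z))
sp=onz(t,g(275,233,195,130),.139);print("spindle top",sp)
hub=onz(t,g(284,258,195,130),.1155);print("hub",hub)
print("tri top",tri([(t,g(275,233,195,130)),(s,g(298,160,200,195))]))
print("tri nose",tri([(t,g(226,160,270,200)),(s,g(172,362,230,150))]))
print("tri head",tri([(t,g(325,320,270,200)),(s,g(255,262,230,150))]))
# table edges slot direction
print("table edge", onz(t,(255/800*512,236/600*384),.085),onz(t,(449/800*512,236/600*384),.085))
```

```text
nose [ 0.47171508 -0.12076022  0.011     ] head [ 0.42872743 -0.14489907  0.014     ] lug [ 0.41505139 -0.15171748  0.012     ] len 0.04930133807642876 heading 0.5116522701117101
bar [ 0.37720722 -0.16179952  0.05      ] [ 0.38991337 -0.18308624  0.05      ]
bar [ 0.37715893 -0.16029354  0.06      ] [ 0.38973615 -0.18136426  0.06      ]
spindle top [0.61202058 0.0529973  0.139     ]
hub [0.61199446 0.05261216 0.1155    ]
tri top (array([0.61268963, 0.05298614, 0.13728852]), [array([ 0.05718079, -0.08791772]), array([0.09764778, 0.02070966])])
tri nose (array([ 0.47187323, -0.12096052,  0.0085182 ]), [array([-0.02139138,  0.03148051]), array([-0.0312683 , -0.00616158])])
tri head (array([ 0.42872503, -0.14497042,  0.01316793]), [array([-0.01287185,  0.01874538]), array([-0.01812648, -0.00338515])])
table edge [0.6349646  0.20568356 0.085     ] [ 0.62745511 -0.10716224  0.085     ]
```

```bash
cat >> h.py <<'E'
Rct=np.array([[0,0.9547109,0.297535],[0,-0.297535,0.9547108],[1,0,0]]) # cam axes in tool (cols)
Pct=np.array([-0.0759457,-0.12514601,-0.00048])
def camtool(target,az,el,dist,roll=0):
    """camera at target + dist*(dir az, elev el) looking at target"""
    d=np.array([np.cos(az)*np.cos(el),np.sin(az)*np.cos(el),np.sin(el)])
    c=target+dist*d;z=-d;x=np.cross(z,[0,0,1]);x/=np.linalg.norm(x);y=np.cross(z,x)
    M=np.c_[x,y,z]
    if roll: M=M@R.from_euler('z',roll).as_matrix()
    Rt=M@Rct.T
    return c-Rt@Pct,R.from_matrix(Rt).as_quat()
E
python3 - <<'E'
from h import *
from workcell import bot,kinematics,get_obs
H=np.array([.612,.053,.126])
for el in (30,40,50):
  for az in (2.1,2.4,2.7):
   for dd in(.2,.24):
    p,q=camtool(H,az,np.radians(el),dd);j=kinematics.solve_ik(p,q);print(el,az,dd,p.round(3),None if j is None else np.round(j,2))
for base in (.51,.51-np.pi):
    for z in (.0185,.12): print("pin",kinematics.solve_ik([.4287,-.145,z],toolq(base)))
for h in (-.3,-.75,-1.2):
    for f in (0,np.pi): print(h,f,kinematics.solve_ik([.612-.04*np.cos(h),.053-.04*np.sin(h),.137],toolq(h+f)))
E
```

```text
30 2.1 0.2 [0.577 0.111 0.124] [ 0.74  0.84  1.89 -1.29  1.45 -1.98]
30 2.1 0.24 [0.56  0.141 0.144] [ 0.8   0.81  1.88 -1.23  1.49 -2.01]
30 2.4 0.2 [0.562 0.098 0.124] None
30 2.4 0.24 [0.536 0.122 0.144] None
30 2.7 0.2 [0.55  0.082 0.124] [ 0.69  0.8   2.36  4.27  1.36 -1.56]
30 2.7 0.24 [0.519 0.096 0.144] [ 0.78  0.75  2.39  4.36  1.35 -1.57]
40 2.1 0.2 [0.578 0.111 0.136] [ 0.71  0.72  1.91 -1.22  1.31 -2.09]
40 2.1 0.24 [0.562 0.137 0.162] [ 0.77  0.68  1.9  -1.16  1.36 -2.13]
40 2.4 0.2 [0.562 0.098 0.136] None
40 2.4 0.24 [0.54  0.119 0.162] None
40 2.7 0.2 [0.551 0.081 0.136] [ 0.64  0.61  2.37  4.29  1.1  -1.73]
40 2.7 0.24 [0.523 0.094 0.162] [ 0.72  0.53  2.4   4.4   1.1  -1.79]
50 2.1 0.2 [0.579 0.108 0.148] [ 0.66  0.6   1.92 -1.12  1.18 -2.24]
50 2.1 0.24 [0.566 0.13  0.178] [ 0.71  0.56  1.91 -1.07  1.24 -2.28]
50 2.4 0.2 [0.564 0.096 0.148] None
50 2.4 0.24 [0.545 0.113 0.178] None
50 2.7 0.2 [0.554 0.08  0.148] [ 0.57  0.44  2.34  4.4   0.85 -1.98]
50 2.7 0.24 [0.53  0.091 0.178] None
pin [-3.29467233e-01  4.66733939e-01  2.15030009e+00 -4.44089210e-16
  5.2455862
[... 317 characters left out ...]
.31329094e-01]
-0.3 0 [ 1.09895618e-01  4.09166744e-01  1.83076958e+00 -4.44089210e-16
  9.01656332e-01 -1.16090071e+00]
-0.3 3.141592653589793 [ 1.09895618e-01  4.09166744e-01  1.83076958e+00 -4.44089210e-16
  9.01656332e-01  1.98069194e+00]
-0.75 0 [ 1.34328667e-01  4.23604951e-01  1.80693528e+00 -4.44089210e-16
  9.11052422e-01 -6.86467660e-01]
-0.75 3.141592653589793 [ 1.34328667e-01  4.23604951e-01  1.80693528e+00 -4.44089210e-16
  9.11052422e-01  2.45512499e+00]
-1.2 0 [ 1.47480775e-01  4.45086568e-01  1.77107729e+00 -4.44089210e-16
  9.25428798e-01 -2.23315552e-01]
-1.2 3.141592653589793 [ 1.47480775e-01  4.45086568e-01  1.77107729e+00 -4.44089210e-16
  9.25428798e-01  2.91827710e+00]
```

```bash
cat >> h.py <<'E'
def snap(n,name):
    from workcell import vision
    c=vision.read_camera(n);np.savez(f"pics/{name}.npz",**c);cv2.imwrite(f"pics/{name}.png",cv2.resize(c["frame"][:,:,::-1],(768,576),interpolation=cv2.INTER_CUBIC));return c
E
python3 - <<'E'
from h import *
from workcell import bot,kinematics,get_obs
H=np.array([.612,.053,.126])
p,q=camtool(H,2.1,np.radians(40),.22);bot.reach(p,q)
c=snap("wrist","w1");print(get_obs()["time_s"],proj(c,H))
u,v=proj(c,H)[0].astype(int);crop(c,u-40,v-35,u+40,v+35,"w1c",10)
E
```

```text
2.525 [[255.81230988 192.52117908]]
```

View pics/w1.png

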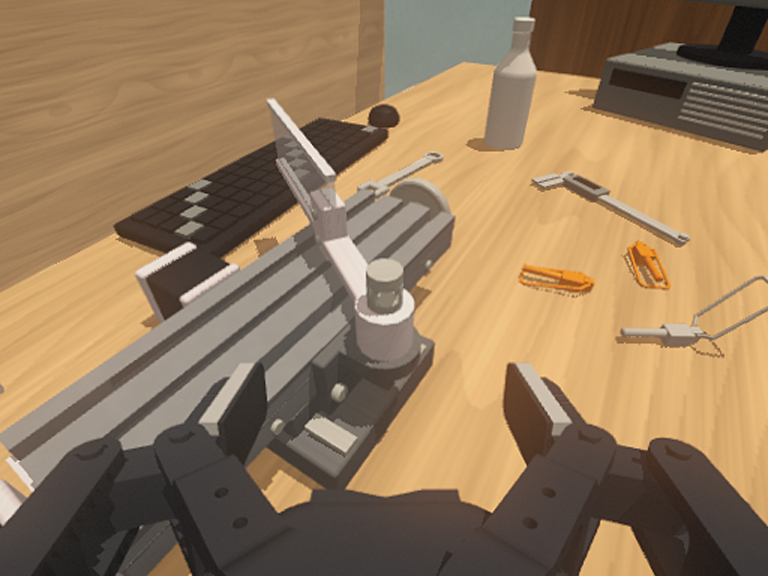

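View pics/w1c.png

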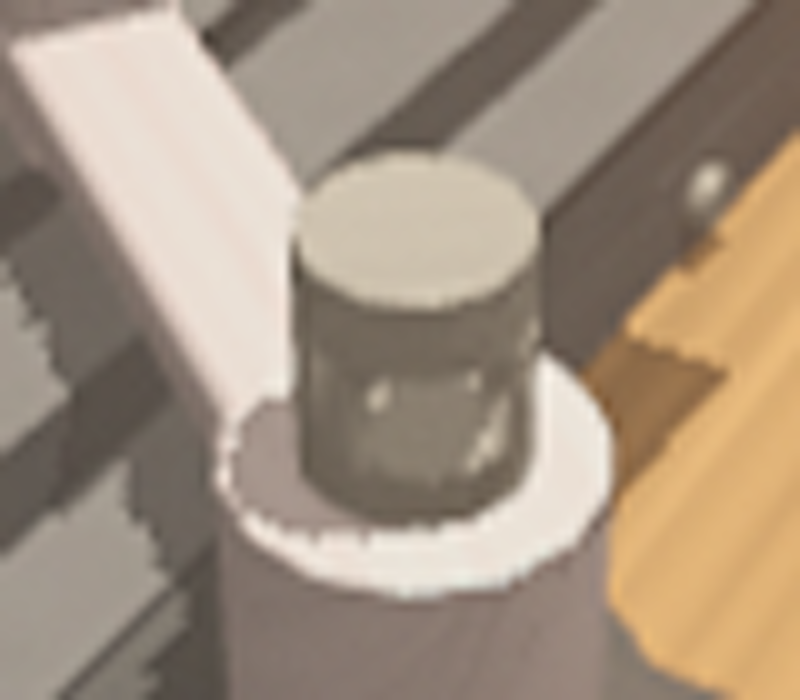

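Run:
```python
from h import *
c=load("w1")
f=c["frame"][180:214,238:276,::-1].astype(float)
f=np.clip((f-60)*2.2,0,255).astype(np.uint8)
f=cv2.resize(f,None,fx=20,fy=16,interpolation=cv2.INTER_LINEAR)
cv2.imwrite("pics/w1d.png",f)
# project hole circles for candidate headings
T=np.array([.612,.053,.139])
for rad,z in((.010,.139),(.010,.1155)):
    a=np.linspace(0,2*np.pi,60);pp=proj(c,np.c_[T[0]+rad*np.cos(a),T[1]+rad*np.sin(a),0*a+z]);print(pp.min(0),pp.max(0))
for h in(-.7,-.8,-.9,-1.,-1.1):
    print(h,proj(c,[.612-.01*np.cos(h),.053-.01*np.sin(h),.126]))
```

```text
[242.86957653 172.11069508] [268.69145511 187.77913108]
[243.79088725 194.41347069] [267.89015731 210.55783751]
-0.7 [[260.09537257 200.28969172]]
-0.8 [[258.86888155 200.53575949]]
-0.9 [[257.60865668 200.69931141]]
-1.0 [[256.32856561 200.77836999]]
-1.1 [[255.04275778 200.77197769]]
```

View pics/w1d.png

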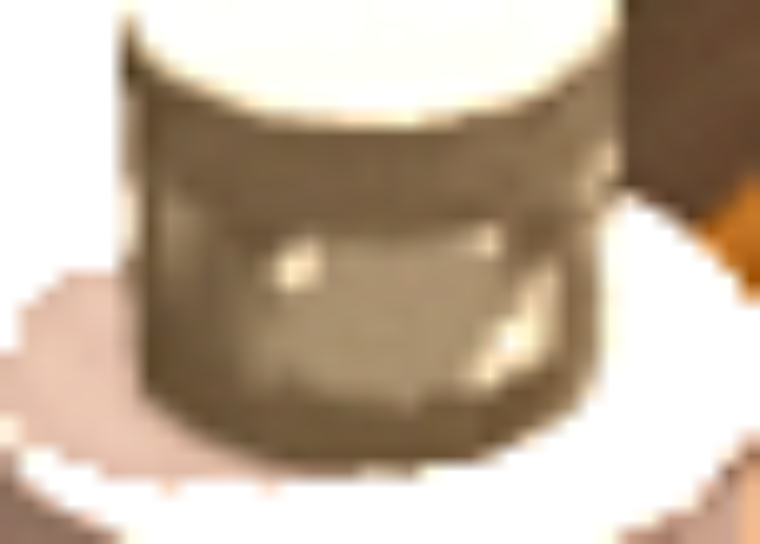

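Run:
```python
from h import *
from workcell import bot,kinematics,get_obs
H=np.array([.612,.053,.126])
for az in (2.2,2.15,2.1,2.0):
    p,q=camtool(H,az,np.radians(28),.185);j=kinematics.solve_ik(p,q);print(az,p,j)
    if j is not None: break
if j is not None and abs(j-get_obs()["joint_pos"]).max()<.7:
    bot.reach(p,q)
    c=snap("wrist","w2");print(get_obs()["time_s"],proj(c,H))
    f=c["frame"][165:225,220:292,::-1].astype(float);f=np.clip((f-40)*1.8,0,255).astype(np.uint8)
    cv2.imwrite("pics/w2c.png",cv2.resize(f,None,fx=11,fy=10,interpolation=cv2.INTER_CUBIC))
    for h in(-.5,-.6,-.7,-.8,-.9,-1.,-1.1,-1.2):print(h,proj(c,[.612-.01*np.cos(h),.053-.01*np.sin(h),.126]))
```

```text
2.2 [0.57956249 0.09674776 0.11500985] None
2.15 [0.58178951 0.09831429 0.11500985] None
2.1 [0.58409204 0.09976755 0.11500985] None
2.0 [0.58890042 0.10232006 0.11500985] [ 0.70957299  0.89886377  1.80322433 -1.23932014  1.51859487 -1.99263086]
2.95 [[254.70332872 190.64941824]]
-0.5 [[263.87100993 196.41565737]]
-0.6 [[262.60790042 196.82774252]]
-0.7 [[261.25570155 197.17743396]]
-0.8 [[259.82912353 197.46031939]]
-0.9 [[258.34401142 197.6727864 ]]
-1.0 [[256.81711941 197.812095  ]]
-1.1 [[255.26585979 197.87643405]]
-1.2 [[253.70803318 197.86495911]]
```

View pics/w2c.png

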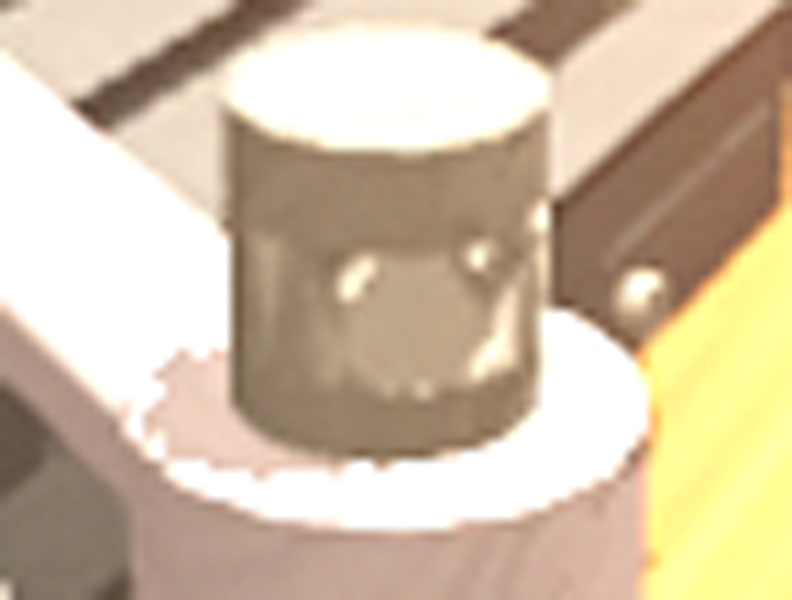

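Run:
```python
from h import *
from workcell import bot,hand,kinematics,get_obs
t=load("top0")
for n,a,b in(("o1",485,297),("o2a",512,348),("o2b",550,334),("o3",487,435)): print(n,onz(t,(a*.64,b*.64),.01))
P=np.array([.4287,-.145]);hd=.5117
bot.reach([.45,.08,.26],toolq(.2-np.pi))
hand.move_gripper(.034,30)
bot.reach([*P,.11],toolq(hd-np.pi))
c=snap("wrist","w3");o=get_obs();print(o["time_s"],o["gripper_width"],o["position"],o["wrist_force"])
f=np.array([np.cos(hd),np.sin(hd)])
print(proj(c,[[*(P),.014],[*(P+.049*f),.009]]))
```

```text
o1 [ 0.53893256 -0.1722734   0.01      ]
o2a [ 0.45054094 -0.21430689  0.01      ]
o2b [ 0.47273493 -0.28059558  0.01      ]
o3 [ 0.30685335 -0.16583557  0.01      ]
7.575 0.034212729672053334 [ 0.42957069 -0.14455714  0.1106541 ] [-0.00765261  0.18047912  0.11803822]
[[255.64721982 201.36891704]
 [255.57966013 143.00386282]]
```

View pics/w3.png

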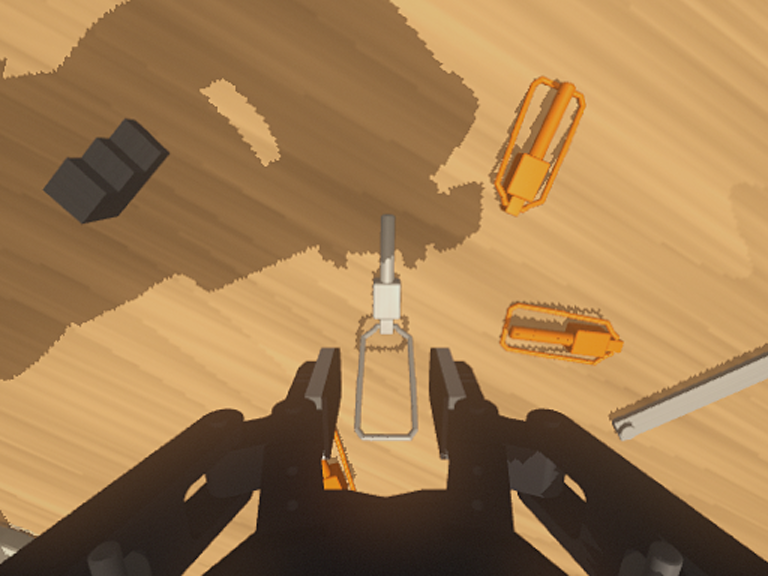

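Run:
```python
from h import *
from workcell import bot,hand,kinematics,get_obs
hd=.5117;P=np.array([.4287,-.145])+.001*np.array([.49,-.87])+.0012*np.array([np.cos(hd),np.sin(hd)])
q=toolq(hd-np.pi)
bot.servo_line([*P,.06],q,.15);bot.servo_line([*P,.0185],q,.08)
o=get_obs();print(o["time_s"],o["position"],o["wrist_force"])
hand.move_gripper(.010,60)
o=get_obs();print(o["time_s"],o["gripper_width"],o["position"],o["wrist_force"])
bot.servo_line([*P,.06],q,.1)
o=get_obs();print(o["time_s"],o["gripper_width"],o["position"],o["wrist_force"])
c=snap("wrist","w4")
cv2.imwrite("pics/w4c.png",cv2.resize(c["frame"][130:330,176:336,::-1],None,fx=4,fy=3,interpolation=cv2.INTER_CUBIC))
```

```text
8.725 [ 0.4303679  -0.14534741  0.01868169] [ 0.45649126 -0.60310353  0.43420174]
9.025 0.014071194119774458 [ 0.43063664 -0.14541071  0.01919368] [-0.67036204  0.65965715  6.43215015]
9.5917 0.014404441786892 [ 0.43028988 -0.14532594  0.06008352] [ 0.12481989  0.01382218 -1.53510723]
```

View pics/w4c.png

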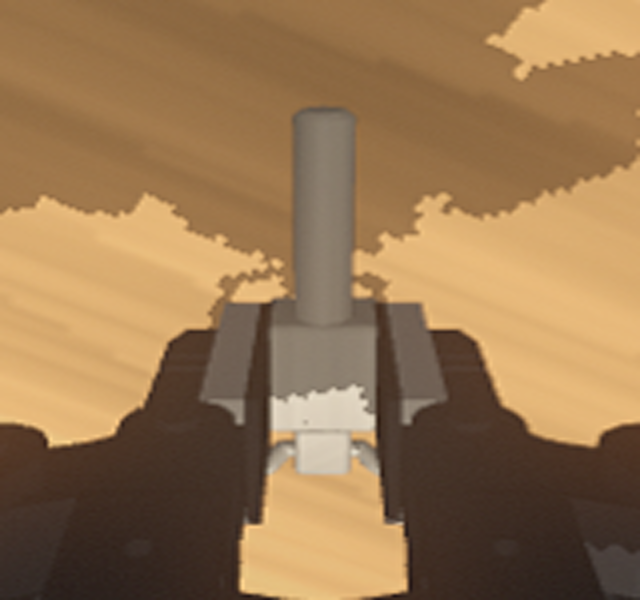

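Run:
```python
from h import *
from workcell import get_obs
c=load("w4");o=get_obs();T=R.from_quat(o["orientation"]).as_matrix();p=o["position"]
for d in(-2,-1,0,1,2):
    pts=[[-(49+d)*1e-3,.0099-.004*.7,0],[-(11+d)*1e-3,.0099-.004,0],[(20.5+d*-1)*1e-3,.0099-.004,0],[-(11+d)*1e-3,.0099-.005,.008],[-(11+d)*1e-3,.0099-.005,-.008]]
    print(d,proj(c,[p+T@np.array(x) for x in pts]).round(1).tolist())
print("obs nose top",130+107/3,"u",176+324/4,"shoulder",130+323/3,"head front edge top",130+325/3,"u",176+272/4,176+377/4,"lug rear",130+472/3)
print(T)
```

```text
-2 [[254.9, 169.4], [255.0, 239.9], [255.1, 289.9], [270.1, 240.8], [239.9, 240.8]]
-1 [[254.9, 167.5], [255.0, 238.2], [255.1, 288.4], [270.2, 239.1], [239.8, 239.1]]
0 [[254.9, 165.5], [255.0, 236.5], [255.1, 286.9], [270.2, 237.4], [239.8, 237.4]]
1 [[254.9, 163.5], [255.0, 234.8], [255.1, 285.4], [270.2, 235.7], [239.8, 235.7]]
2 [[254.9, 161.5], [255.0, 233.1], [255.1, 283.9], [270.3, 233.9], [239.7, 233.9]]
obs nose top 165.66666666666666 u 257.0 shoulder 237.66666666666669 head front edge top 238.33333333333331 u 244.0 270.25 lug rear 287.33333333333337
[[-8.71893046e-01 -2.99187749e-04  4.89696260e-01]
 [-4.89696305e-01  9.52103976e-05 -8.71893067e-01]
 [ 2.14235548e-04 -9.99999951e-01 -2.29524419e-04]]
```

Run:
```python
from h import *
from workcell import bot,hand,kinematics,get_obs
h=-.955;f=np.array([np.cos(h),np.sin(h)]);S=np.array([.612,.053]);q=toolq(h-np.pi)
A=S-.067*f
p=get_obs()["position"];bot.servo_line([p[0],p[1],.16],None,.25)
bot.reach([*A,.20],q)
bot.servo_line([*A,.1359],q,.12)
o=get_obs();print(o["time_s"],o["gripper_width"],o["position"],A,o["wrist_force"],o["joint_pos"].round(2))
c=snap("wrist","w5")
cv2.imwrite("pics/w5c.png",cv2.resize(c["frame"][60:260,156:356,::-1],None,fx=4,fy=3,interpolation=cv2.INTER_CUBIC))
s=snap("scene","s5");crop(s,190,180,270,240,"s5c",10)
```

```text
12.6 0.014119500679677464 [0.57367167 0.10762274 0.13631644] [0.57330021 0.10769302] [ 0.25586596  0.66547645 -0.59450415] [0.18 0.42 1.82 0.   0.91 2.71]
```

View pics/w5c.png

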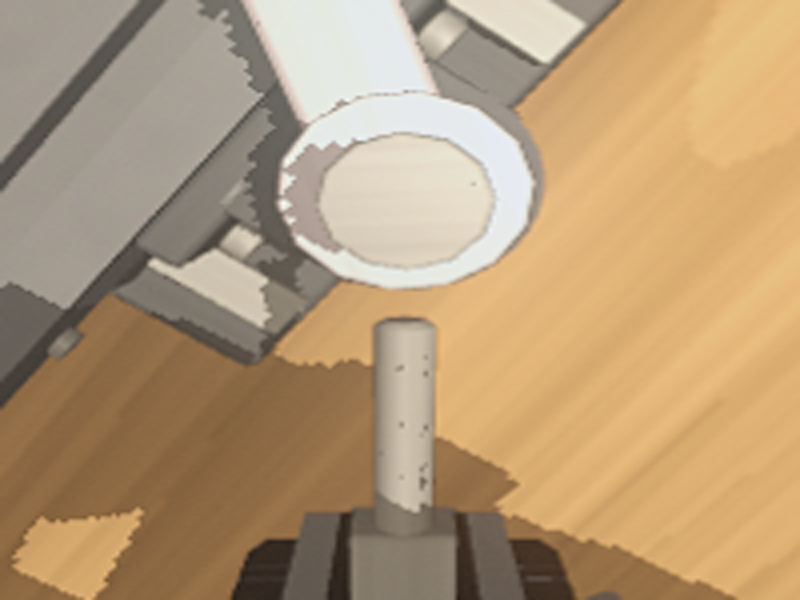

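View pics/s5c.png

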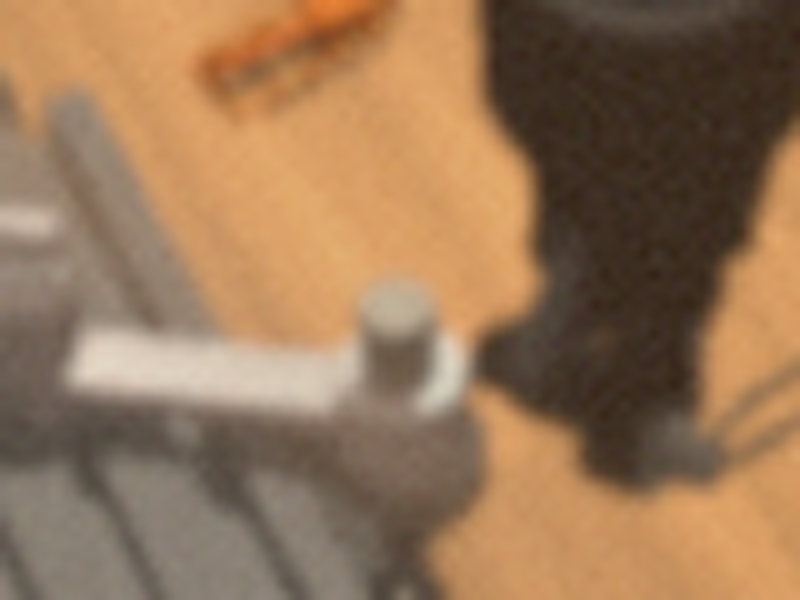

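```bash
cat > adv.py <<'E'
from h import *
from workcell import bot,hand,kinematics,get_obs
def advance(S,h,d0,d1,step,z,q,lim=8,v=.03,verbose=True):
    f=np.array([np.cos(h),np.sin(h)]);l=np.array([-f[1],f[0]]);d=d0
    F0=get_obs()["wrist_force"]
    while d>d1+1e-6:
        d=max(d-step,d1);bot.servo_line([*(S-d*f),z],q,v)
        o=get_obs();F=o["wrist_force"]-F0;p=o["position"]
        if verbose: print("d %.1f act %.1f lat %.2f z %.2f F ax %.1f lat %.1f up %.1f  Mz %.2f t %.2f"%(d*1e3,(S-p[:2])@f*1e3,(p[:2]-S)@l*1e3,p[2]*1e3,F[:2]@f,F[:2]@l,F[2],o["ft_torque"][2],o["time_s"]))
        if np.linalg.norm(F)>lim: print("STOP");break
    return d
E
python3 - <<'E'
from adv import *
h=-.955;S=np.array([.612,.053]);q=toolq(h-np.pi)
d=advance(S,h,.067,.060,.007,.1355,q,v=.05)
d=advance(S,h,d,.048,.0015,.1355,q)
E
```

```text
d 60.0 act 59.5 lat 0.20 z 135.88 F ax 0.1 lat -0.5 up -0.4  Mz -0.00 t 12.99
d 58.5 act 58.5 lat -0.01 z 135.51 F ax -0.0 lat 0.1 up -1.2  Mz 0.03 t 13.24
d 57.0 act 57.0 lat -0.02 z 135.45 F ax 0.8 lat 0.1 up -0.1  Mz 0.03 t 13.49
d 55.5 act 55.4 lat -0.02 z 135.48 F ax 0.9 lat 1.0 up -0.3  Mz -0.01 t 13.74
d 54.0 act 53.9 lat 0.03 z 135.49 F ax 0.5 lat 0.3 up 1.2  Mz -0.01 t 13.99
d 52.5 act 52.4 lat 0.01 z 135.51 F ax 0.9 lat 0.5 up -0.8  Mz -0.00 t 14.24
d 51.0 act 50.9 lat 0.00 z 135.49 F ax 1.2 lat 0.3 up -0.2  Mz -0.00 t 14.49
d 49.5 act 49.4 lat 0.02 z 135.51 F ax 0.5 lat 0.4 up 0.8  Mz -0.02 t 14.74
d 48.0 act 47.9 lat 0.01 z 135.51 F ax 0.8 lat -0.2 up 0.8  Mz 0.01 t 14.99
```

Run:
```python
from adv import *
h=-.955;S=np.array([.612,.053]);q=toolq(h-np.pi)
c=snap("wrist","w6")
cv2.imwrite("pics/w6c.png",cv2.resize(c["frame"][60:260,156:356,::-1],None,fx=4,fy=3,interpolation=cv2.INTER_CUBIC))
d=advance(S,h,.048,.026,.002,.1355,q,lim=7,v=.04)
```

```text
d 46.0 act 45.9 lat 0.03 z 135.51 F ax 0.0 lat 0.6 up 1.0  Mz 0.06 t 15.29
d 44.0 act 43.9 lat 0.03 z 135.53 F ax -0.4 lat 0.8 up 0.4  Mz 0.03 t 15.54
d 42.0 act 41.9 lat -0.01 z 135.50 F ax 0.0 lat 0.4 up 0.3  Mz -0.08 t 15.79
d 40.0 act 39.9 lat -0.00 z 135.51 F ax -0.4 lat -0.3 up -0.2  Mz 0.02 t 16.04
d 38.0 act 37.9 lat 0.00 z 135.49 F ax -0.1 lat 0.2 up 0.5  Mz 0.00 t 16.29
d 36.0 act 35.9 lat 0.02 z 135.51 F ax 0.4 lat 0.1 up 0.0  Mz 0.02 t 16.54
d 34.0 act 33.9 lat -0.02 z 135.50 F ax -0.6 lat 0.7 up 0.4  Mz -0.06 t 16.79
d 32.0 act 31.9 lat 0.02 z 135.50 F ax -0.2 lat -0.4 up 0.3  Mz 0.02 t 17.04
d 30.0 act 29.9 lat 0.02 z 135.50 F ax -0.5 lat 0.8 up 0.8  Mz -0.06 t 17.29
d 28.0 act 27.9 lat 0.01 z 135.52 F ax 0.2 lat -0.3 up -0.2  Mz 0.02 t 17.54
d 26.0 act 25.9 lat -0.00 z 135.53 F ax -0.3 lat -0.1 up -0.2  Mz -0.01 t 17.79
```

View pics/w6c.png

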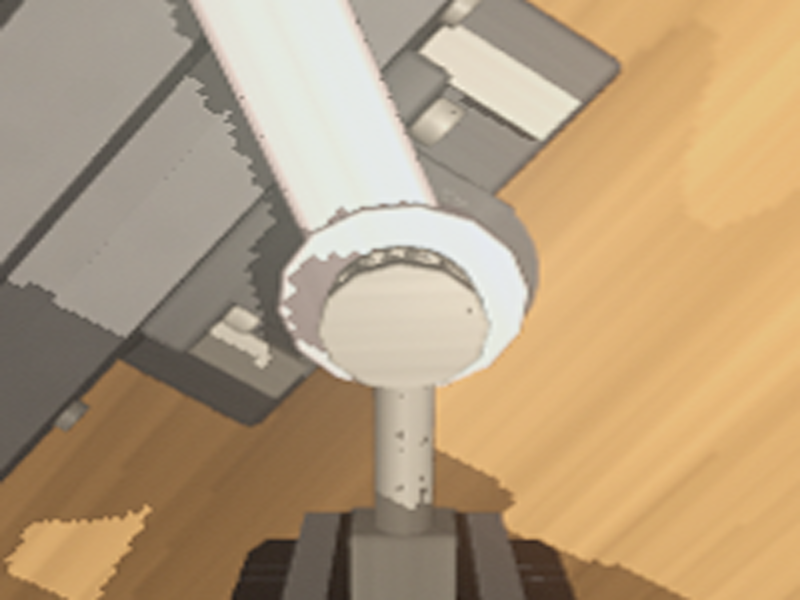

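Run:
```python
from adv import *
h=-.955;S=np.array([.612,.053]);q=toolq(h-np.pi)
d=advance(S,h,.026,.0225,.0012,.1355,q,lim=7,v=.03)
d=advance(S,h,d,.0175,.0005,.1355,q,lim=8,v=.02)
c=snap("wrist","w7")
cv2.imwrite("pics/w7c.png",cv2.resize(c["frame"][60:260,156:356,::-1],None,fx=4,fy=3,interpolation=cv2.INTER_CUBIC))
```

```text
d 24.8 act 24.7 lat -0.01 z 135.49 F ax 0.6 lat -0.7 up 0.2  Mz -0.01 t 18.04
d 23.6 act 23.5 lat 0.00 z 135.50 F ax -0.5 lat 0.5 up 0.2  Mz 0.01 t 18.29
d 22.5 act 22.4 lat 0.02 z 135.51 F ax 1.1 lat 0.1 up 0.6  Mz 0.04 t 18.54
d 22.0 act 22.0 lat 0.01 z 135.50 F ax -0.5 lat 1.0 up -0.0  Mz -0.05 t 18.79
d 21.5 act 21.5 lat 0.01 z 135.49 F ax -0.5 lat 0.8 up -0.3  Mz 0.00 t 19.04
d 21.0 act 21.0 lat -0.03 z 135.47 F ax -0.6 lat 1.0 up -0.8  Mz -0.03 t 19.29
d 20.5 act 20.4 lat 0.01 z 135.52 F ax -0.9 lat -0.8 up 0.1  Mz -0.04 t 19.54
d 20.0 act 20.0 lat 0.00 z 135.50 F ax -1.5 lat 0.3 up 0.3  Mz 0.01 t 19.79
d 19.5 act 19.4 lat 0.03 z 135.51 F ax -0.8 lat -0.3 up -0.0  Mz 0.01 t 20.04
d 19.0 act 19.0 lat -0.00 z 135.52 F ax -1.3 lat 0.5 up -0.2  Mz 0.04 t 20.29
d 18.5 act 18.6 lat -0.02 z 135.48 F ax -0.3 lat 0.9 up -0.1  Mz -0.03 t 20.54
d 18.0 act 18.4 lat -0.06 z 135.45 F ax -4.7 lat 0.9 up 0.8  Mz 0.01 t 20.79
d 17.5 act 18.3 lat -0.05 z 135.45 F ax -7.2 lat 1.1 up 0.7  Mz 0.00 t 21.04
```

View pics/w7c.png

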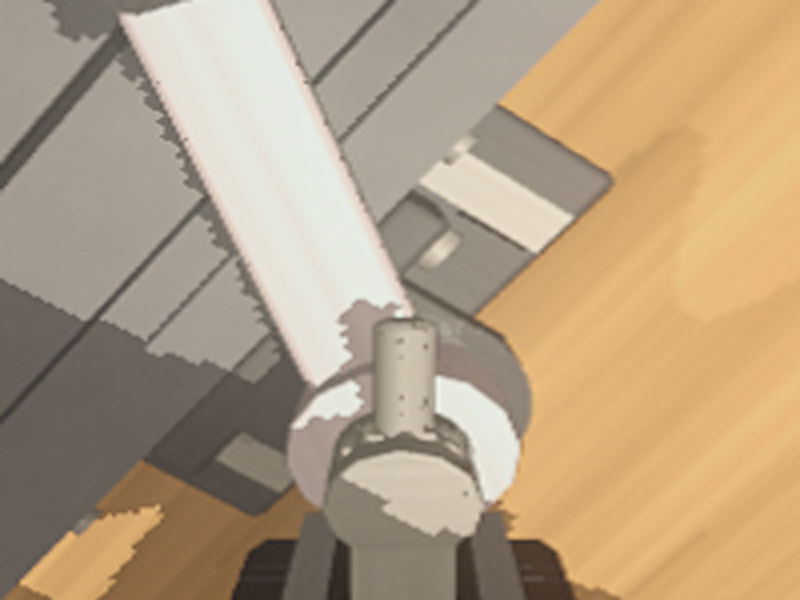

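Run:
```python
from adv import *
h=-.955;f=np.array([np.cos(h),np.sin(h)]);S=np.array([.612,.053])
o=get_obs();print(o["position"],o["wrist_force"])
for n,nose,sp in(("w7",(404,320),(406,502)),("w5",(405,320),(407,200)),("w6",(405,None),(406,323))):
    c=load(n)
    P=onz(c,(156+sp[0]/4,60+sp[1]/3),.139);
    print(n,"spindle",P,(P[:2]-S)@f*1e3)
    if nose[1]:
        N=onz(c,(156+nose[0]/4,60+nose[1]/3),.129);print("nose",N,"beyond axis mm",(N-P)[:2]@f*1e3)
```

```text
[0.60140508 0.06786287 0.13542013] [-2.10549557  5.02070502  0.58648785]
w7 spindle [0.61296427 0.05005872 0.139     ] 2.9579784533048024
nose [0.6292148  0.02748993 0.129     ] beyond axis mm 27.809660526282126
w5 spindle [0.61261564 0.05099519 0.139     ] 1.9921510601088026
nose [0.60127304 0.06732045 0.129     ] beyond axis mm -19.878119325242608
w6 spindle [0.61292135 0.0502936  0.139     ] 2.7414512285313846
```

Run:
```python
from adv import *
h=-.955;f=np.array([np.cos(h),np.sin(h)]);S=np.array([.612,.053]);q=toolq(h-np.pi)
bot.servo_line([*(S-.0182*f),.1354],q,.02)
print(get_obs()["wrist_force"])
hand.move_gripper(.030)
o=get_obs();print(o["time_s"],o["gripper_width"],o["wrist_force"],o["position"])
p=S-.0182*f
bot.servo_line([*p,.215],q,.2)
c=snap("wrist","w8");o=get_obs();print(o["time_s"],o["wrist_force"])
cv2.imwrite("pics/w8c.png",cv2.resize(c["frame"][100:300,156:356,::-1],None,fx=4,fy=3,interpolation=cv2.INTER_CUBIC))
```

```text
[-1.70698469  3.17218003  0.89137744]
21.6417 0.02983010728585551 [ 0.39043021 -0.44718642  0.11685162] [0.60187652 0.06753859 0.13556788]
22.2417 [-0.48830249 -0.16035134 -0.8525749 ]
```

View pics/w8c.png

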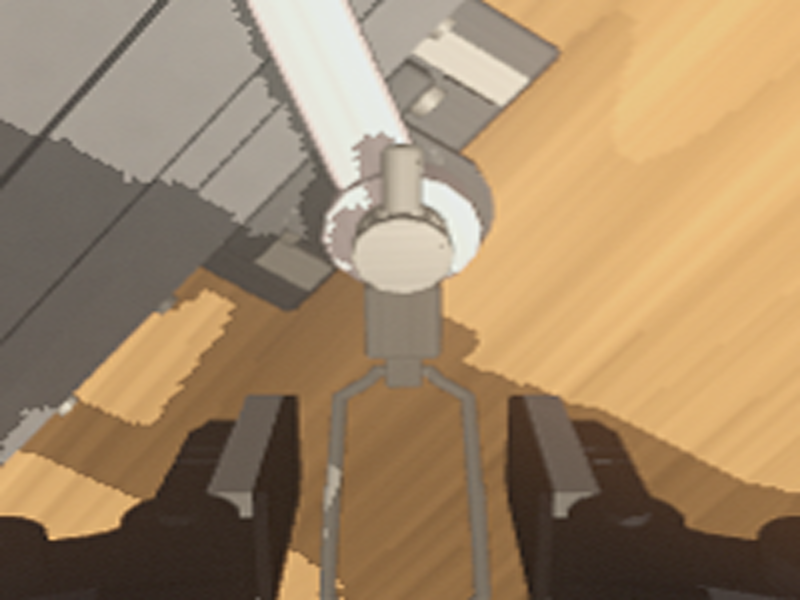

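```bash
cat > lp.py <<'E'
from adv import *
h=-.955;f=np.array([np.cos(h),np.sin(h)]);G=np.array([.612,.053])-.0183*f;q=toolq(h-np.pi);Z0=.126
def P(x,ztip): # pin-frame mm: finger centre x, tip z above pin axis
    return [*(G+x*1e-3*f),Z0+ztip*1e-3+.017]
def rep(s=""):
    o=get_obs();F=o["wrist_force"];p=o["position"];print(s,"x %.1f ztip %.1f F ax %.1f lat %.1f up %.1f t %.2f"%((p[:2]-G)@f*1e3,(p[2]-Z0-.017)*1e3,F[:2]@f,F[0]*-f[1]+F[1]*f[0],F[2],o["time_s"]))
    return F
E
python3 - <<'E'
from lp import *
bot.servo_line(P(-79,72),q,.2)
hand.move_gripper(.011,40);print(get_obs()["gripper_width"])
bot.servo_line(P(-79,50),q,.15);rep()
for a in (128,115,100):
    a=np.radians(a);bot.servo_line(P(-16+65.3*np.cos(a)-12.6,2+65.3*np.sin(a)-4),q,.08);F=rep(round(np.degrees(a)))
    if np.linalg.norm(F)>12: print("STOP");break
c=snap("wrist","w9");snap("scene","s9")
E
```

```text
0.011026516456096725
 x -79.0 ztip 49.4 F ax -0.7 lat 0.2 up 1.2 t 23.41
128 x -68.0 ztip 50.1 F ax 0.2 lat -0.1 up -0.2 t 23.68
115 x -55.5 ztip 57.8 F ax -0.1 lat 0.4 up -0.1 t 24.02
100 x -39.4 ztip 62.4 F ax -0.1 lat -0.2 up 0.5 t 24.38
```

View pics/w9.png

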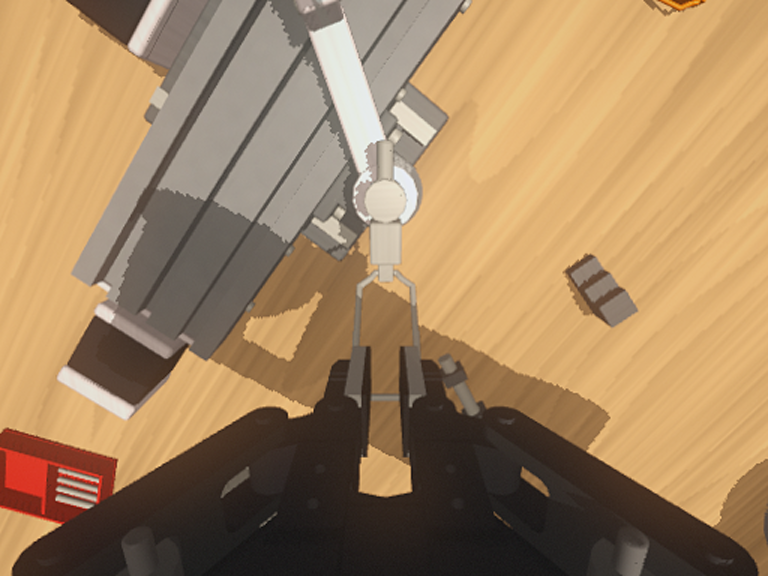

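View pics/s9.png

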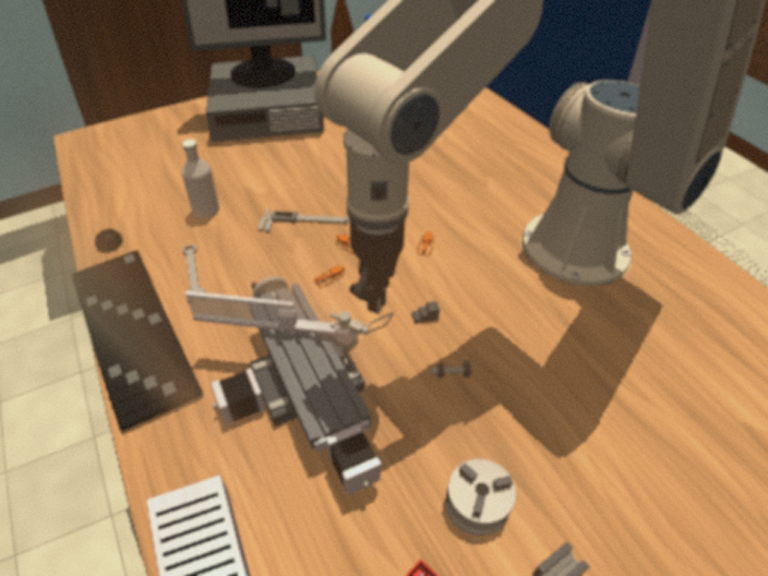

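Run:
```python
from lp import *
g=lambda x,y,ox,oy:((x+.5)/10-.5+ox,(y+.5)/10-.5+oy)
print(tri([(load("top0"),g(459,490,270,200)),(load("scene0"),g(342,55,230,150))]))
s=load("s9");crop(s,205,195,285,245,"s9c",10)
c=load("w9");o,d=ray(c,(260,264.7))
for z in(.13,.14,.15,.16,.17,.18,.19):
    p=o+d*(z-o[2])/d[2];print(z,(p[:2]-G)@f*1e3, "angle",np.arctan2((z-.128)*1e3,(p[:2]-G)@f*1e3+16),"len",np.hypot((z-.128)*1e3,(p[:2]-G)@f*1e3+16),"scene px",proj(s,p))
```

```text
(array([ 0.38323401, -0.17037831,  0.0635494 ]), [array([ 0.05747465, -0.08333232]), array([0.07671279, 0.01355966])])
0.13 -88.44705877311084 angle 3.1139932977046145 len 72.47465988105482 scene px [[269.12163832 226.34460686]]
0.14 -82.17800230516941 angle 2.962212590574017 len 67.25717797457018 scene px [[266.90774968 222.85285656]]
0.15 -75.908945837228 angle 2.7896567051495946 len 63.82070033561147 scene px [[264.66579144 219.31657906]]
0.16 -69.63988936928658 angle 2.6036983250652677 len 62.45988898124382 scene px [[262.39542391 215.73522953]]
0.17 -63.37083290134517 angle 2.41621833750032 len 63.3087340717469 scene px [[260.09630812 212.1082639 ]]
0.18 -57.10177643340375 angle 2.239667694283858 len 66.28239604888694 scene px [[257.76810627 208.43513961]]
0.19 -50.832719965462346 angle 2.0826676075939012 len 71.1148253192843 scene px [[255.41048215 204.7153163 ]]
```

View pics/s9c.png

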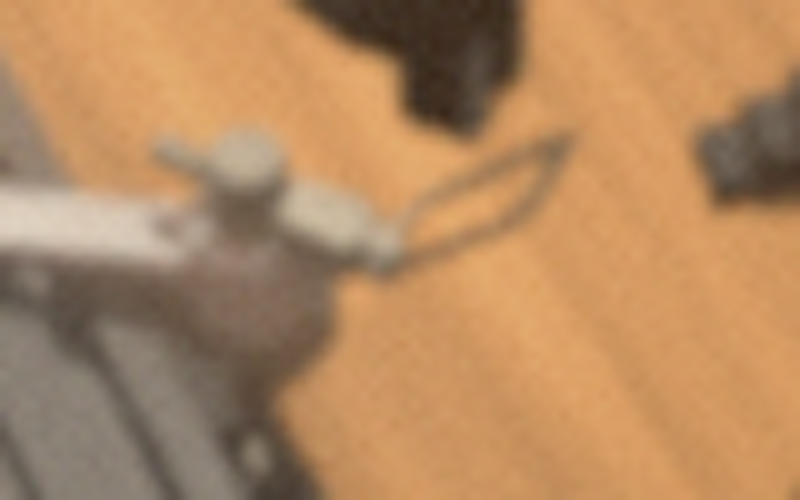

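Run:
```python
from lp import *
bot.servo_line(P(-39,72),q,.2)
bot.servo_line(P(-87,72),q,.25)
bot.servo_line(P(-87,37),q,.2);rep()
for a,dz in ((133,13),(118,13),(103,12),(90,10)):
    a=np.radians(a);bot.servo_line(P(-16+65.3*np.cos(a)-12.6,2+65.3*np.sin(a)-dz),q,.08);F=rep(round(np.degrees(a)))
    if np.linalg.norm(F)>12: print("STOP");break
c=snap("wrist","w10");s=snap("scene","s10");crop(s,205,185,285,245,"s10c",10)
```

```text
x -86.7 ztip 36.3 F ax 0.2 lat 0.3 up 1.2 t 25.40
133 x -72.1 ztip 37.5 F ax 0.3 lat 0.0 up 0.5 t 25.73
118 x -58.7 ztip 47.2 F ax -1.0 lat -0.1 up 0.1 t 26.09
103 x -42.7 ztip 53.8 F ax -0.8 lat 0.2 up 0.5 t 26.46
90 x -28.0 ztip 57.4 F ax -0.6 lat 0.5 up -0.7 t 26.80
```

View pics/w10.png

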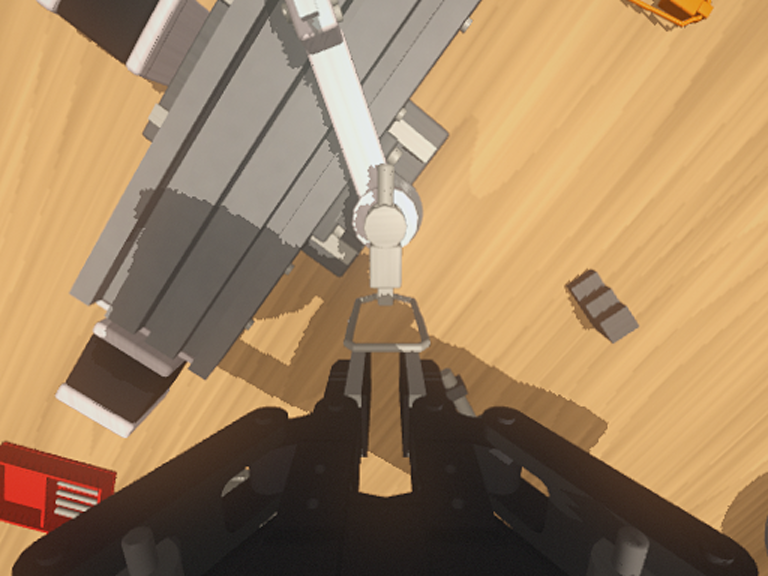

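View pics/s10c.png

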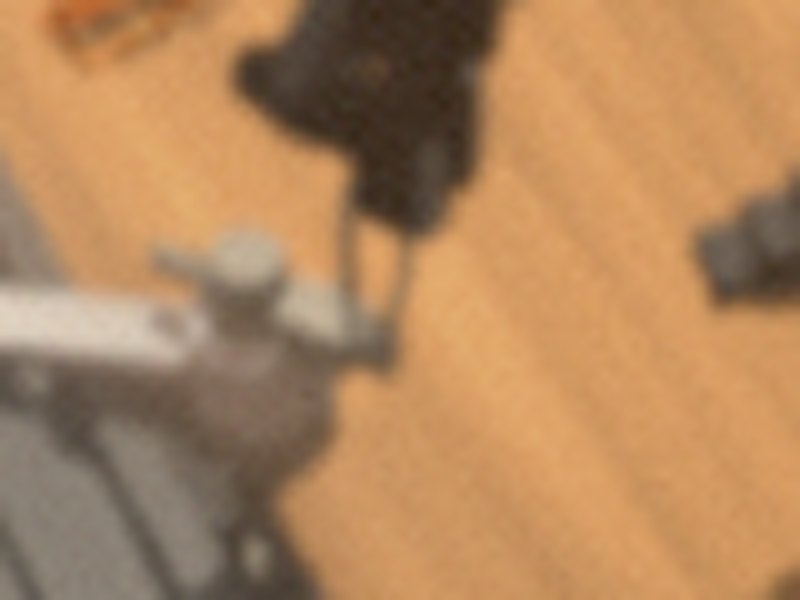

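Run:
```python
from lp import *
for a,dz in ((75,10),(60,9),(45,9),(32,8)):
    a=np.radians(a);bot.servo_line(P(-16+65.3*np.cos(a)-12.6,2+65.3*np.sin(a)-dz),q,.08);F=rep(round(np.degrees(a)))
    if np.linalg.norm(F)>12: print("STOP");break
c=snap("wrist","w11");s=snap("scene","s11");crop(s,205,185,285,245,"s11c",10)
```

```text
75 x -11.2 ztip 54.8 F ax 0.1 lat -0.5 up 0.0 t 27.27
60 x 4.5 ztip 49.2 F ax 0.6 lat -0.2 up -0.5 t 27.62
45 x 17.8 ztip 38.6 F ax -0.7 lat 0.6 up -0.6 t 27.99
32 x 26.8 ztip 27.9 F ax -0.6 lat 0.6 up -0.7 t 28.32
```

View pics/w11.png

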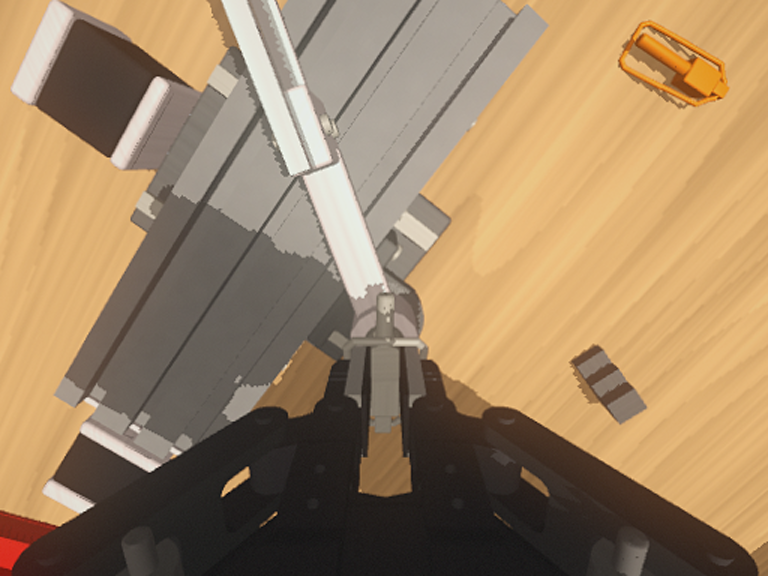

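View pics/s11c.png

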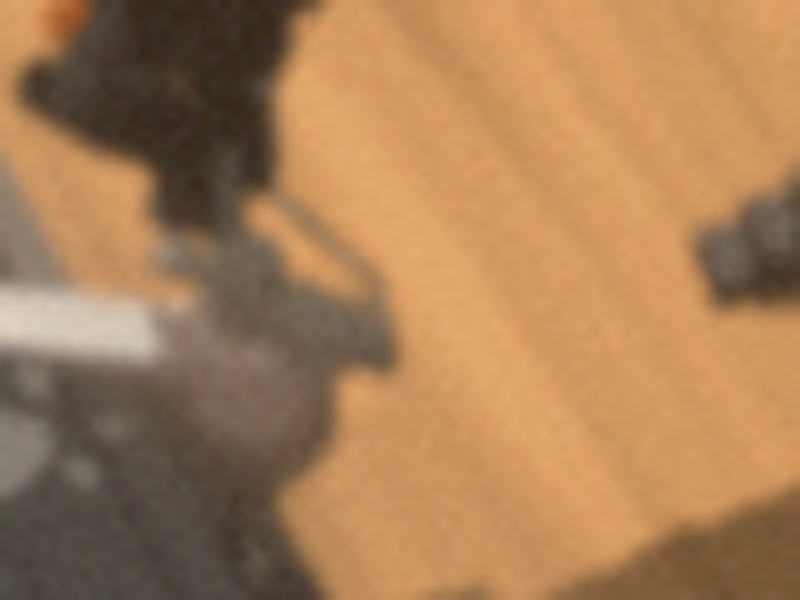

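Run:
```python
from lp import *
bot.servo_line(P(24,30),q,.1);bot.servo_line(P(24,56),q,.2);bot.servo_line(P(47,56),q,.15)
bot.servo_line(P(47,34),q,.12);rep()
for z in np.arange(30,9,-4):
    bot.servo_line(P(47,z),q,.06);F=rep()
    if np.linalg.norm(F)>10: print("STOP");break
c=snap("wrist","w12");s=snap("scene","s12");crop(s,205,185,285,245,"s12c",10)
cv2.imwrite("pics/w12c.png",cv2.resize(c["frame"][160:320,176:336,::-1],None,fx=5,fy=3.7,interpolation=cv2.INTER_CUBIC))
```

```text
x 46.3 ztip 33.0 F ax -0.1 lat 0.2 up -0.0 t 29.58
 x 46.9 ztip 30.2 F ax -0.3 lat 0.1 up 0.5 t 29.83
 x 47.1 ztip 26.0 F ax 1.3 lat -0.6 up 0.4 t 30.08
 x 46.9 ztip 21.7 F ax 0.3 lat 0.1 up 0.7 t 30.33
 x 46.8 ztip 17.6 F ax -0.6 lat 0.1 up -1.4 t 30.58
 x 46.9 ztip 13.7 F ax 0.9 lat -0.6 up 0.9 t 30.83
 x 46.9 ztip 9.7 F ax 0.3 lat -0.9 up -0.5 t 31.08
```

View pics/w12c.png

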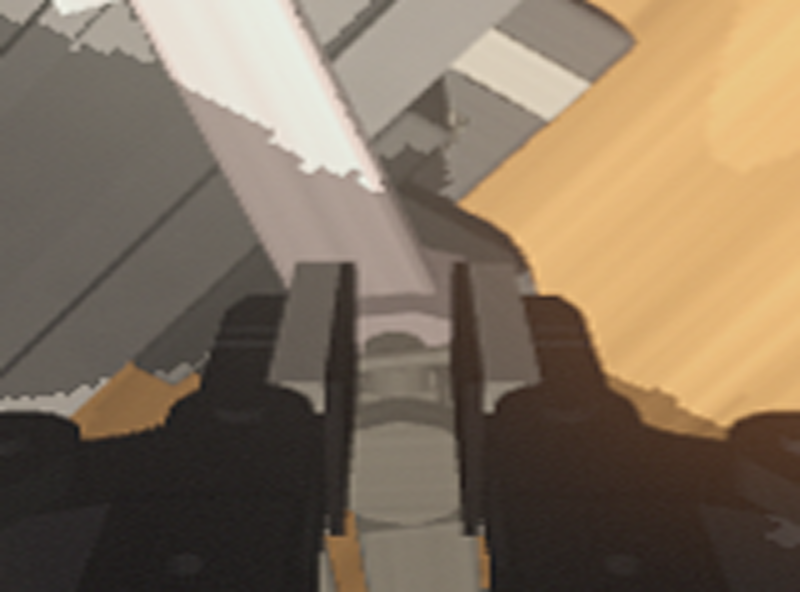

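View pics/s12c.png

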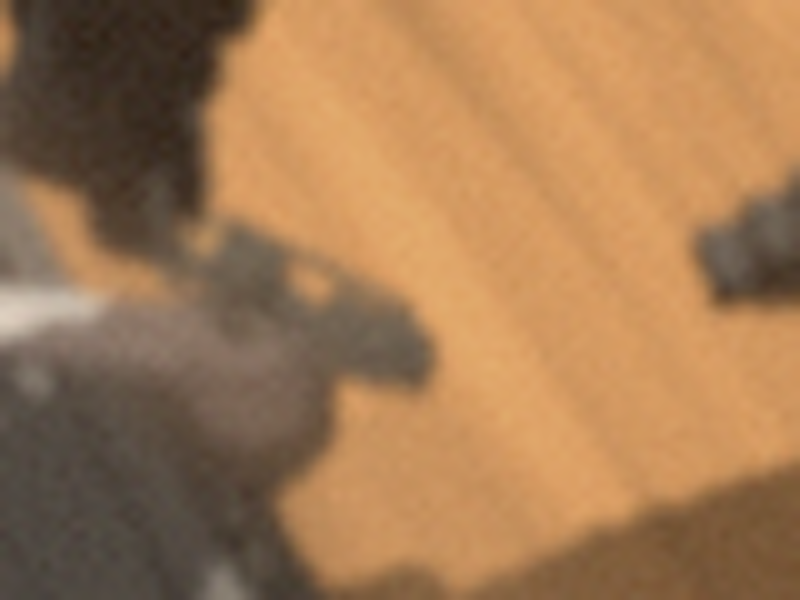

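Run:
```python
from lp import *
bot.servo_line(P(47,20),q,.1)
bot.servo_line(P(20,75),q,.2)
c=snap("wrist","w13");s=snap("scene","s13");crop(s,205,185,285,245,"s13c",10);rep()
cv2.imwrite("pics/w13c.png",cv2.resize(c["frame"][110:310,156:356,::-1],None,fx=4,fy=3,interpolation=cv2.INTER_CUBIC))
```

```text
x 19.9 ztip 74.0 F ax 0.5 lat -0.7 up 0.2 t 31.99
```

View pics/w13c.png

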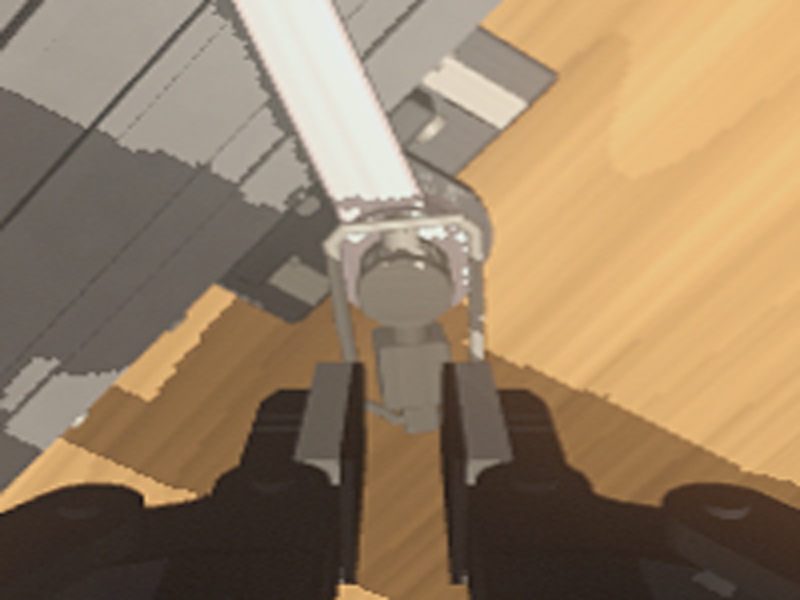

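View pics/s13c.png

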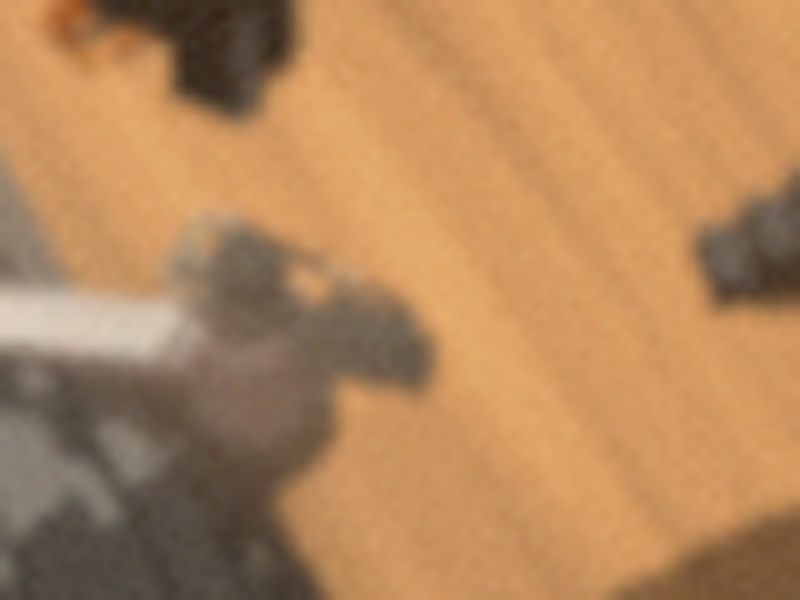

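Run:
```python
from lp import *
c=load("w13");px=lambda x,y:(156+(x+.5)/4-.5,110+(y+.5)/3-.5)
l=np.array([-f[1],f[0]])
def pin(P): d=P[:2]-G; return (d@f*1e3).round(1),(d@l*1e3).round(1)
for n,xy,z in (("nose",(402,232),.129),("spindle",(404,287),.139),("lugrear",(425,430),.129),("head rear",(418,405),.131),("headfrontL",(381,335),.131),("headfrontR",(442,330),.131),("barL",(335,238),.14),("barR",(472,228),.14)):
    print(n,pin(onz(c,px(*xy),z)))
c=load("w8");px=lambda x,y:(156+(x+.5)/4-.5,100+(y+.5)/3-.5)
for n,xy,z in (("nose",(403,148),.129),("spindle",(404,256),.139),("lugrear",(404,385),.129),("head rear",(403,357),.131)):
    print(n,pin(onz(c,px(*xy),z)))
```

```text
nose (np.float64(34.7), np.float64(0.1))
spindle (np.float64(22.4), np.float64(-0.3))
lugrear (np.float64(-25.9), np.float64(-5.0))
head rear (np.float64(-16.7), np.float64(-3.3))
headfrontL (np.float64(5.2), np.float64(4.5))
headfrontR (np.float64(6.8), np.float64(-8.3))
barL (np.float64(36.3), np.float64(13.1))
barR (np.float64(39.0), np.float64(-13.4))
nose (np.float64(46.3), np.float64(-0.5))
spindle (np.float64(20.3), np.float64(-0.7))
lugrear (np.float64(-20.1), np.float64(-0.7))
head rear (np.float64(-10.7), np.float64(-0.5))
```

```bash
cat > lp2.py <<'E'
from lp import *
A=G+.021*f
def setup(h2):
    f2=np.array([np.cos(h2),np.sin(h2)]);q2=toolq(h2-np.pi)
    def P2(x,ztip): return [*(A+(x-21)*1e-3*f2),Z0+ztip*1e-3+.017]
    def rep2(s=""):
        o=get_obs();F=o["wrist_force"];p=o["position"];print(s,"x %.1f ztip %.1f F ax %.1f lat %.1f up %.1f t %.2f"%((p[:2]-A)@f2*1e3+21,(p[2]-Z0-.017)*1e3,F[:2]@f2,F[0]*-f2[1]+F[1]*f2[0],F[2],o["time_s"]))
        return F
    return P2,q2,rep2
E
python3 - <<'E'
from lp2 import *
P2,q2,rep2=setup(-.85)
bot.servo_line(P2(-48,65),q2,.2)
hand.move_gripper(0.0,40);print(get_obs()["gripper_width"])
bot.servo_line(P2(-48,-4),q2,.15);F0=rep2()
bot.servo_line(P2(-41,-4),q2,.05);rep2()
x=-41
while x>-60 and x<-27.5:
    x+=1;bot.servo_line(P2(x,-4),q2,.03);F=rep2()-F0
    if np.linalg.norm(F)>6: print("STOP");break
c=snap("wrist","w14");s=snap("scene","s14");crop(s,205,185,285,245,"s14c",10)
cv2.imwrite("pics/w14c.png",cv2.resize(c["frame"][110:310,156:356,::-1],None,fx=4,fy=3,interpolation=cv2.INTER_CUBIC))
E
```

```text
0.0002137086410251249
 x -47.7 ztip -3.6 F ax 0.7 lat 1.0 up 0.5 t 33.36
 x -40.3 ztip -3.1 F ax 0.4 lat -0.2 up -0.5 t 33.65
 x -40.0 ztip -3.8 F ax 0.1 lat 0.3 up -0.4 t 33.90
 x -39.3 ztip -4.0 F ax -2.7 lat -0.2 up 0.6 t 34.15
 x -38.3 ztip -4.1 F ax -4.5 lat 0.3 up 1.3 t 34.40
 x -37.9 ztip -4.2 F ax -7.7 lat -0.1 up 2.4 t 34.65
STOP
```

View pics/w14c.png

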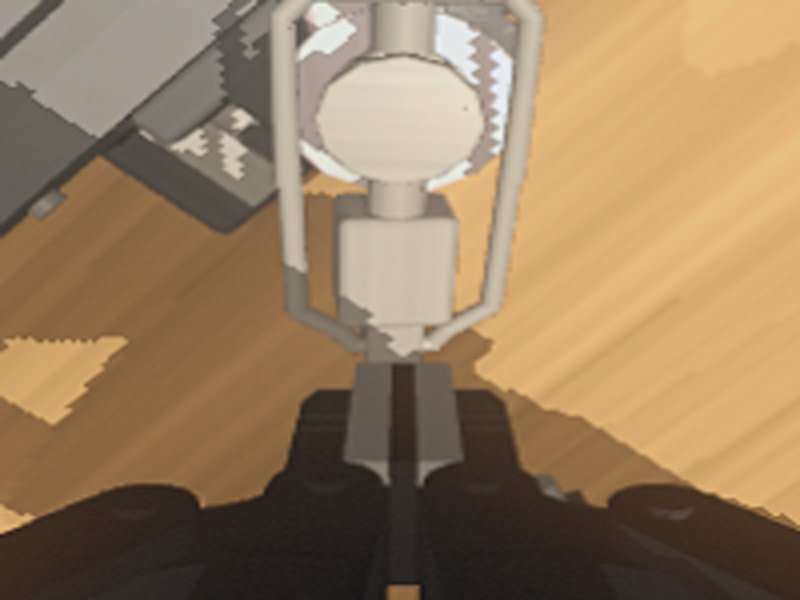

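View pics/s14c.png

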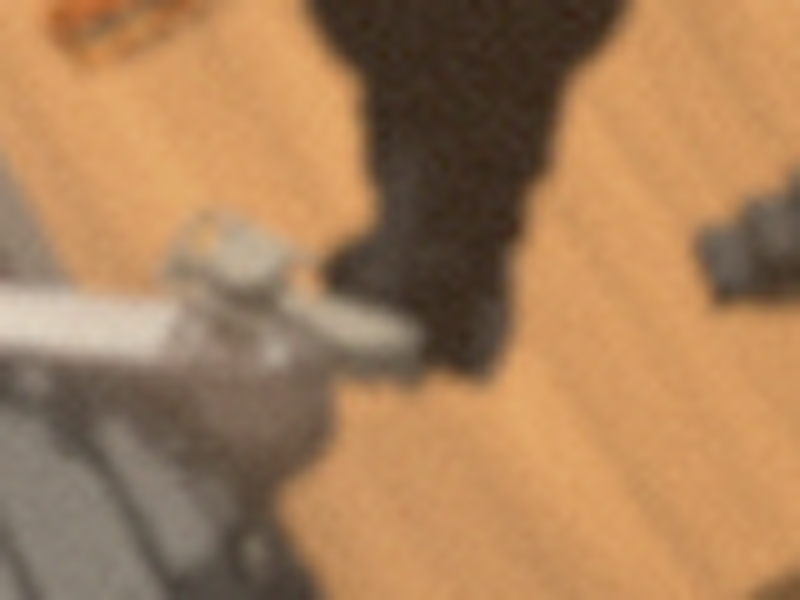

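Run:
```python
from lp2 import *
P2,q2,rep2=setup(-.85)
z=-4;x=-37
for k in range(9):
    z=min(z+.8,0);bot.servo_line(P2(x,z),q2,.03);F=rep2("up")
    if F@np.r_[np.cos(-.85),np.sin(-.85),0]>-7 and x<-30.5:
        x+=.8;bot.servo_line(P2(x,z),q2,.03);F=rep2("fw")
    if np.linalg.norm(F)>12: print("STOP");break
c=snap("wrist","w15")
cv2.imwrite("pics/w15c.png",cv2.resize(c["frame"][110:310,156:356,::-1],None,fx=4,fy=3,interpolation=cv2.INTER_CUBIC))
```

```text
up x -36.5 ztip -3.0 F ax -0.5 lat -0.8 up 0.8 t 35.00
fw x -35.8 ztip -3.1 F ax -0.6 lat 0.4 up 1.9 t 35.25
up x -36.0 ztip -2.4 F ax 0.0 lat 0.1 up 1.2 t 35.50
fw x -35.4 ztip -2.4 F ax -0.2 lat 0.4 up 0.5 t 35.75
up x -35.4 ztip -1.6 F ax -0.3 lat 1.0 up -0.5 t 36.00
fw x -34.5 ztip -1.6 F ax -0.3 lat 0.3 up -0.7 t 36.25
up x -34.6 ztip -0.7 F ax 0.1 lat -0.1 up -0.2 t 36.50
fw x -33.7 ztip -0.8 F ax -0.0 lat -0.1 up -0.7 t 36.75
up x -33.8 ztip 0.1 F ax 0.5 lat -1.0 up 0.3 t 37.00
fw x -33.0 ztip -0.0 F ax -0.5 lat 0.6 up -0.1 t 37.25
up x -33.0 ztip -0.0 F ax -0.0 lat 0.3 up -0.5 t 37.50
fw x -32.1 ztip 0.0 F ax 0.4 lat -0.2 up -0.6 t 37.75
up x -32.2 ztip -0.0 F ax 0.4 lat -0.3 up -0.3 t 38.00
fw x -31.4 ztip -0.0 F ax 0.6 lat 0.7 up -0.3 t 38.25
up x -31.4 ztip -0.0 F ax 0.6 lat -0.5 up 0.7 t 38.50
fw x -30.5 ztip 0.0 F ax 0.1 lat 0.1 up -0.6 t 38.75
up x -30.6 ztip -0.0 F ax 0.2 lat -0.4 up -0.5 t 39.00
fw x -29.8 ztip -0.0 F ax -0.4 lat 0.0 up -0.0 t 39.25
```

View pics/w15c.png

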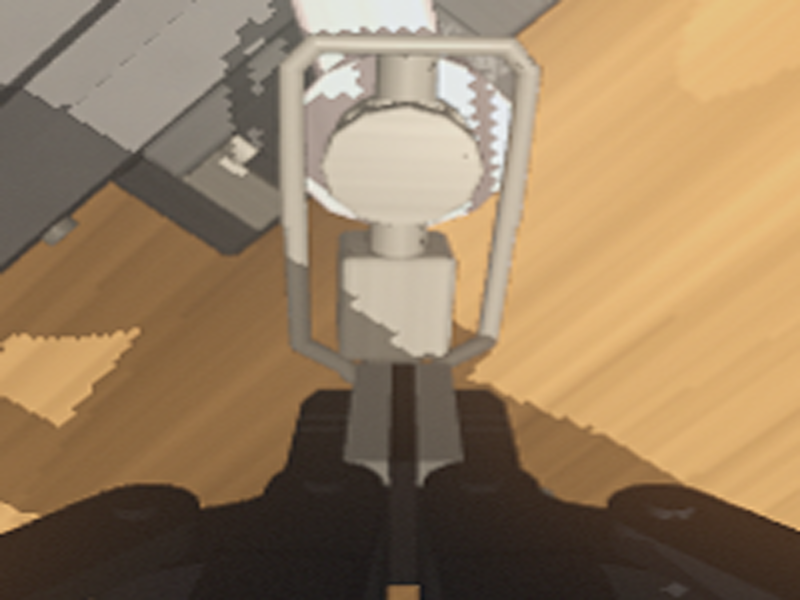

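Run:
```python
from lp2 import *
P2,q2,rep2=setup(-.85)
bot.servo_line(P2(-46,0),q2,.15)
hand.move_gripper(.020,40)
bot.servo_line(P2(-46,-9),q2,.1)
bot.servo_line(P2(-35.2,-9),q2,.06);rep2()
hand.move_gripper(.002,50);print(get_obs()["gripper_width"]);rep2("grip")
z=-9
for k in range(3):
    z+=1;bot.servo_line(P2(-35.2,z),q2,.03);F=rep2("up")
    if abs(F[2])>5: break
x=-35.2
for k in range(9):
    x+=.8;bot.servo_line(P2(x,z),q2,.03);F=rep2("fw")
    if np.linalg.norm(F)>7: print("STOP");break
```

```text
x -34.6 ztip -8.8 F ax -0.5 lat -0.2 up 0.3 t 40.47
0.0062974794747785254
grip x -35.1 ztip -8.9 F ax 0.6 lat 0.3 up 0.1 t 40.77
up x -35.3 ztip -8.0 F ax -0.0 lat 0.4 up 0.0 t 41.02
up x -35.3 ztip -7.0 F ax -0.2 lat 0.4 up -1.6 t 41.27
up x -35.2 ztip -6.0 F ax -0.3 lat 0.1 up -1.6 t 41.52
fw x -34.4 ztip -6.0 F ax 0.2 lat 0.2 up -1.5 t 41.77
fw x -33.9 ztip -6.0 F ax -2.6 lat -0.6 up -0.3 t 42.02
fw x -33.4 ztip -6.1 F ax -4.7 lat -0.2 up -0.3 t 42.27
fw x -32.0 ztip -5.9 F ax -2.1 lat -0.4 up 0.6 t 42.52
fw x -31.2 ztip -5.8 F ax -3.9 lat -0.3 up 3.5 t 42.77
fw x -30.5 ztip -5.9 F ax -5.0 lat -0.7 up 3.3 t 43.02
fw x -29.8 ztip -5.9 F ax -6.0 lat -1.2 up 4.0 t 43.27
STOP
```

Run:
```python
from lp2 import *
P2,q2,rep2=setup(-.85)
z=-6;x=-29.7
for k in range(4):
    z+=.5;bot.servo_line(P2(x,z),q2,.03);F=rep2("up")
    if F[2]<0.5: break
for k in range(6):
    x+=.5;bot.servo_line(P2(x,z),q2,.03);F=rep2("fw")
    if np.linalg.norm(F)>9: print("STOP");break
    if F[2]>2.5: z+=.4
c=snap("wrist","w16")
cv2.imwrite("pics/w16c.png",cv2.resize(c["frame"][110:310,156:356,::-1],None,fx=4,fy=3,interpolation=cv2.INTER_CUBIC))
```

```text
up x -29.7 ztip -5.5 F ax -4.7 lat -0.1 up 2.5 t 43.52
up x -29.5 ztip -5.1 F ax -2.6 lat 0.9 up 1.6 t 43.77
up x -29.4 ztip -4.5 F ax -0.1 lat -0.1 up -0.1 t 44.02
fw x -29.0 ztip -4.5 F ax -1.0 lat 0.0 up -0.9 t 44.27
fw x -28.7 ztip -4.5 F ax -1.1 lat 0.2 up -0.1 t 44.52
fw x -28.2 ztip -4.5 F ax -0.6 lat -0.3 up -0.4 t 44.77
fw x -27.7 ztip -4.5 F ax -0.3 lat -0.2 up -0.2 t 45.02
fw x -27.3 ztip -4.5 F ax -2.5 lat -0.4 up 0.8 t 45.27
fw x -27.1 ztip -4.6 F ax -4.3 lat 0.0 up 1.9 t 45.52
```

View pics/w16c.png

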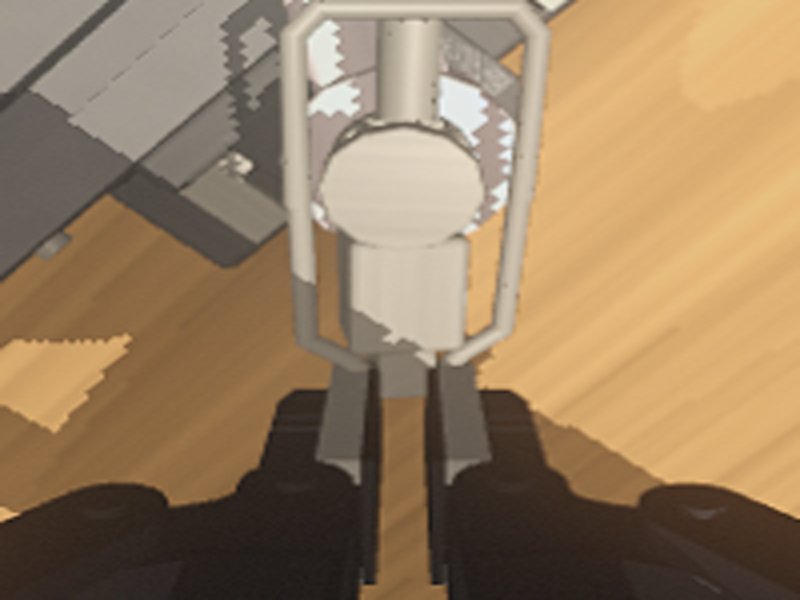

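Run:
```python
from lp2 import *
P2,q2,rep2=setup(-.85)
bot.servo_line(P2(-27.2,-4.6),q2,.03)
hand.move_gripper(.020)
bot.servo_line(P2(-44,-4.6),q2,.12)
bot.servo_line(P2(-44,50),q2,.25)
hand.move_gripper(.0115,60)
bot.servo_line(P2(50,50),q2,.25)
c=snap("wrist","w17")
cv2.imwrite("pics/w17c.png",cv2.resize(c["frame"][140:340,156:356,::-1],None,fx=4,fy=3,interpolation=cv2.INTER_CUBIC));rep2()
```

```text
x 49.6 ztip 49.3 F ax -0.1 lat 0.1 up -0.4 t 47.58
```

View pics/w17c.png

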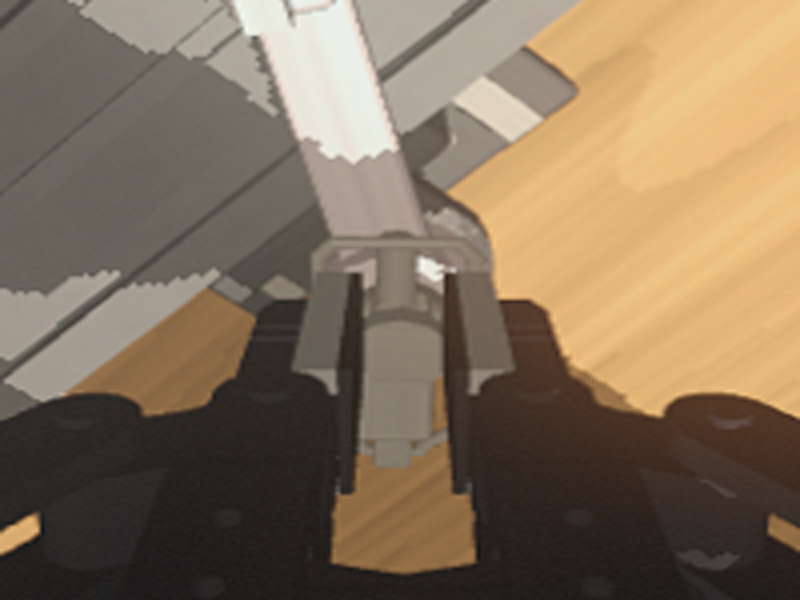

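Run:
```python
from lp2 import *
P2,q2,rep2=setup(-.85)
bot.servo_line(P2(50,20),q2,.12);rep2()
z=20;pk=0;x=50
while z>-5.5:
    z-=2 if z>10 else 1.3;x=min(x+.15,52);bot.servo_line(P2(x,z),q2,.03);F=rep2();
    if np.linalg.norm(F)>14: print("STOP");break
c=snap("wrist","w18")
cv2.imwrite("pics/w18c.png",cv2.resize(c["frame"][140:340,156:356,::-1],None,fx=4,fy=3,interpolation=cv2.INTER_CUBIC))
s=snap("scene","s18");crop(s,205,185,285,245,"s18c",10)
```

```text
x 49.1 ztip 19.6 F ax 1.0 lat -0.5 up 0.6 t 47.98
 x 50.2 ztip 18.6 F ax 0.3 lat 0.8 up 0.7 t 48.23
 x 50.3 ztip 16.0 F ax 0.1 lat -0.5 up -0.1 t 48.48
 x 50.4 ztip 13.8 F ax -0.5 lat 0.5 up -0.3 t 48.73
 x 50.5 ztip 11.8 F ax 0.9 lat -0.1 up 0.4 t 48.98
 x 50.7 ztip 9.8 F ax -0.6 lat 0.8 up -0.9 t 49.23
 x 50.9 ztip 8.6 F ax -0.6 lat -0.8 up 0.7 t 49.48
 x 51.0 ztip 7.3 F ax -0.6 lat -0.2 up -0.2 t 49.73
 x 51.2 ztip 6.0 F ax 0.2 lat -0.5 up 1.1 t 49.98
 x 51.5 ztip 4.9 F ax 0.3 lat -0.2 up 1.1 t 50.23
 x 51.7 ztip 3.6 F ax 0.4 lat 0.2 up 1.8 t 50.48
 x 51.8 ztip 2.3 F ax 2.0 lat -0.4 up 3.3 t 50.73
 x 51.6 ztip 0.6 F ax 0.6 lat 0.4 up 1.5 t 50.98
 x 51.7 ztip -0.7 F ax -0.4 lat 0.2 up 0.6 t 51.23
 x 51.8 ztip -1.9 F ax -0.6 lat -0.2 up 0.5 t 51.48
 x 51.9 ztip -3.2 F ax 0.5 lat -0.9 up -0.6 t 51.73
 x 52.0 ztip -4.5 F ax -0.2 lat -0.9 up -0.1 t 51.98
 x 52.0 ztip -5.7 F ax 0.1 lat 0.8 up -0.2 t 52.23
```

View pics/w18c.png

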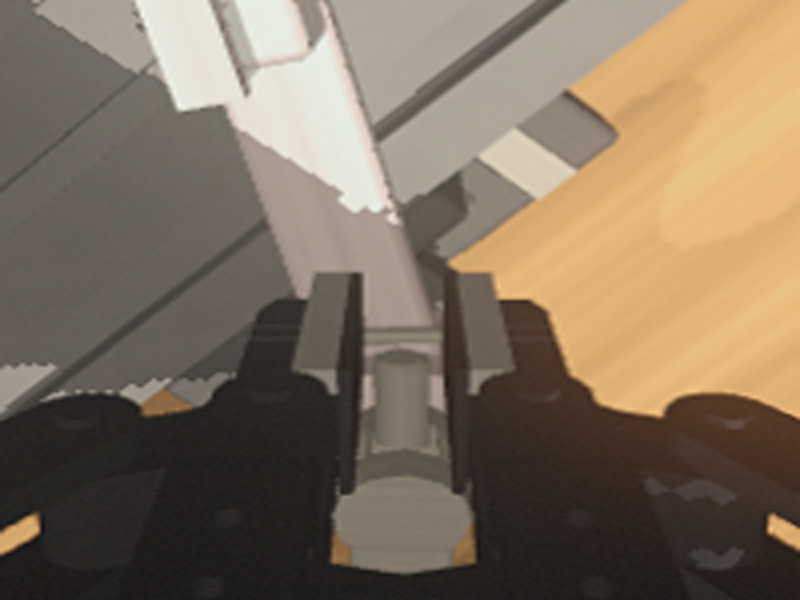

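View pics/s18c.png

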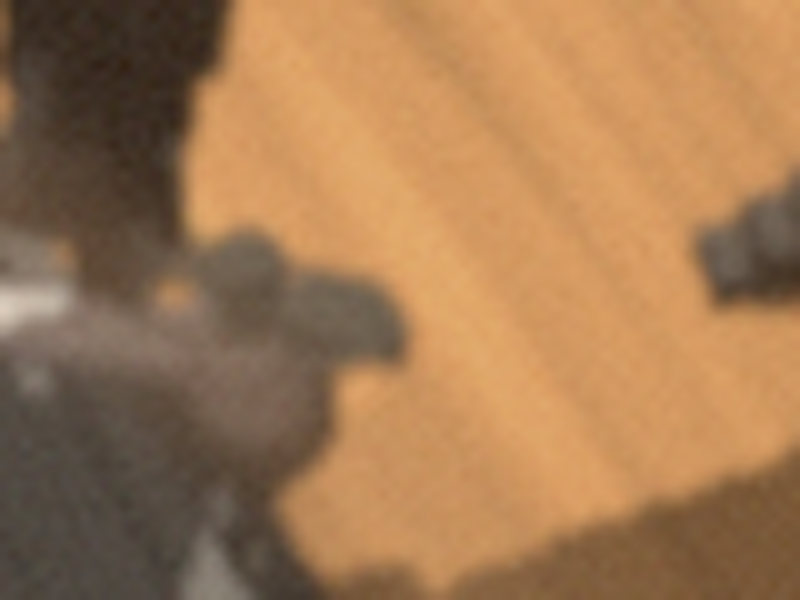

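Run:
```python
from lp2 import *
P2,q2,rep2=setup(-.85)
bot.servo_line(P2(52,20),q2,.12)
bot.servo_line(P2(10,70),q2,.25)
c=snap("wrist","w19")
cv2.imwrite("pics/w19c.png",cv2.resize(c["frame"][110:310,156:356,::-1],None,fx=4,fy=3,interpolation=cv2.INTER_CUBIC))
s=snap("scene","s19");crop(s,205,185,285,245,"s19c",10);rep2()
```

```text
x 10.0 ztip 68.9 F ax -0.7 lat -0.5 up -0.7 t 53.21
```

View pics/w19c.png

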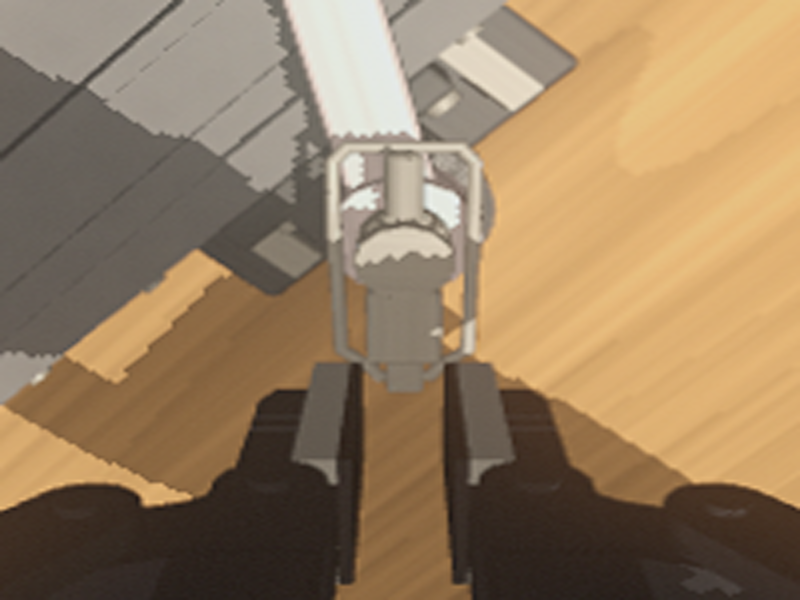

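View pics/s19c.png

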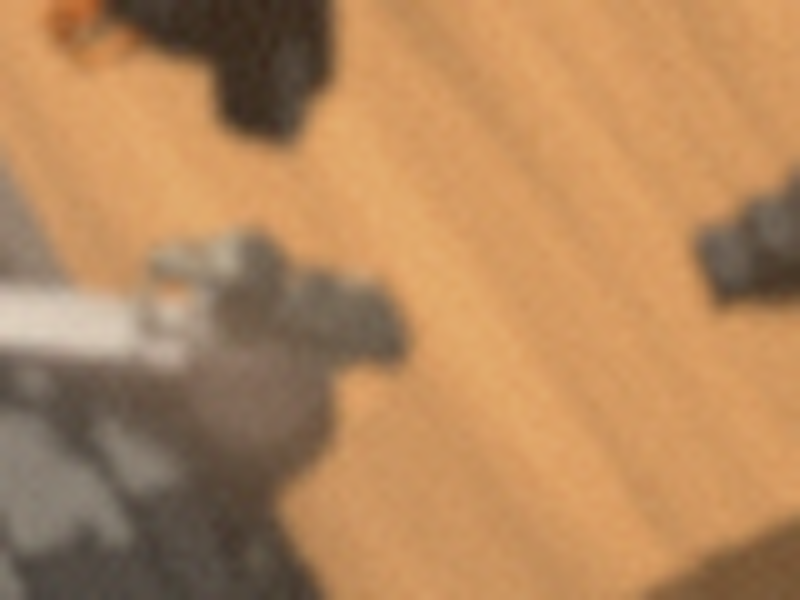

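Run:
```python
from lp2 import *
f2=np.array([np.cos(-.85),np.sin(-.85)])
def run(n,oy,pts,ff):
    c=load(n);px=lambda x,y:(156+(x+.5)/4-.5,oy+(y+.5)/3-.5)
    v={k:(onz(c,px(*xy),z)[:2]-A)@ff*1e3+21 for k,xy,z in pts};print(n,{k:round(float(a),1) for k,a in v.items()})
run("w8",100,[("nosetop",(403,148),.129),("sp",(404,256),.139),("headrear",(403,357),.131),("lug",(404,385),.129)],f)
run("w16",110,[("nosetop",(405,18),.129),("sp",(402,188),.139),("headrear",(405,351),.131),("lug",(405,397),.129)],f2)
run("w19",110,[("nosetop",(403,152),.129),("sp",(404,258),.139),("headrear",(404,363),.131),("lug",(404,390),.129)],f2)
c=load("w19");cv2.imwrite("pics/w19d.png",cv2.resize(c["frame"][150:245,220:295,::-1],None,fx=8,fy=6.3,interpolation=cv2.INTER_CUBIC))
```

```text
w8 {'nosetop': 46.3, 'sp': 20.3, 'headrear': -10.7, 'lug': -20.1}
w16 {'nosetop': 45.9, 'sp': 20.7, 'headrear': -10.6, 'lug': -20.6}
w19 {'nosetop': 47.4, 'sp': 21.9, 'headrear': -11.3, 'lug': -20.6}
```

View pics/w19d.png

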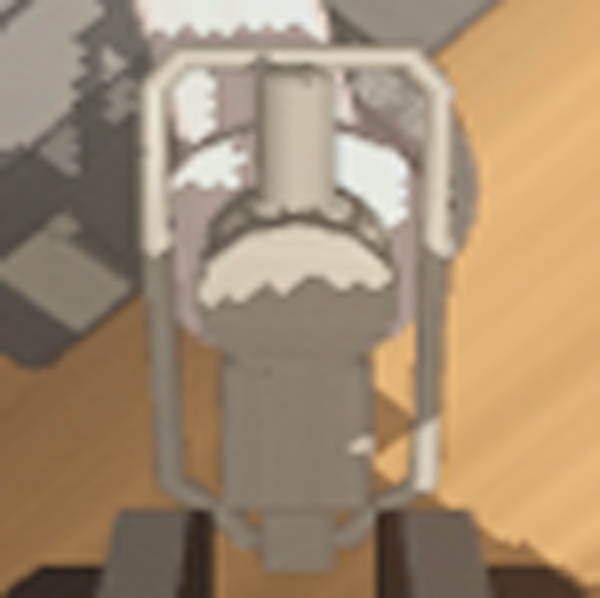

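Run:
```python
from lp2 import *
P2,q2,rep2=setup(-.85)
bot.servo_line(P2(-42,60),q2,.25)
hand.move_gripper(0.0,40)
bot.servo_line(P2(-42,-5),q2,.2);F0=rep2()
bot.servo_line(P2(-34,-5),q2,.06);rep2()
x=-34
while x<-30.2 and get_obs()["time_s"]<60:
    x+=.7;bot.servo_line(P2(x,-5),q2,.03);F=rep2()-F0
    if np.linalg.norm(F)>3.5: print("STOP");break
bot.servo_line(P2(-42,-5),q2,.15)
bot.servo_line(P2(-35,75),q2,.25)
c=snap("wrist","w20");rep2()
cv2.imwrite("pics/w20d.png",cv2.resize(c["frame"][90:265,190:325,::-1],None,fx=4.5,fy=3.4,interpolation=cv2.INTER_CUBIC))
s=snap("scene","s20");crop(s,205,185,285,245,"s20c",10)
```

```text
x -41.7 ztip -4.9 F ax 0.4 lat 0.4 up 0.5 t 54.32
 x -33.3 ztip -3.8 F ax -0.6 lat 0.1 up 0.1 t 54.60
 x -33.5 ztip -4.7 F ax -3.3 lat 0.7 up 1.7 t 54.85
STOP
 x -35.0 ztip 74.8 F ax -1.0 lat 0.3 up -0.7 t 55.62
```

View pics/w20d.png

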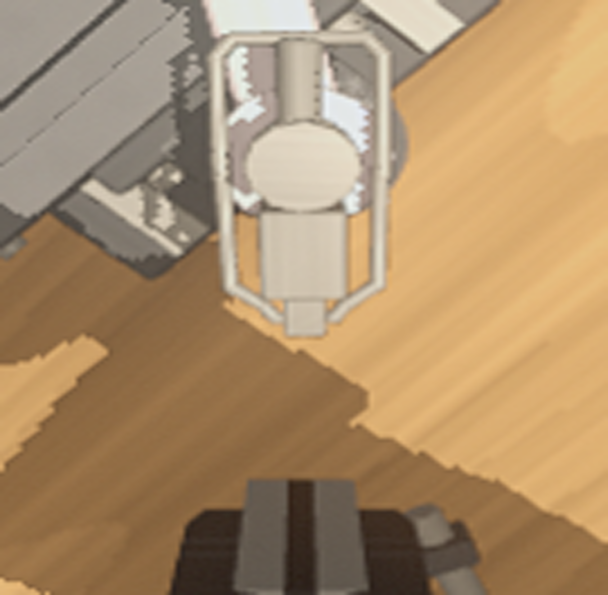

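View pics/s20c.png

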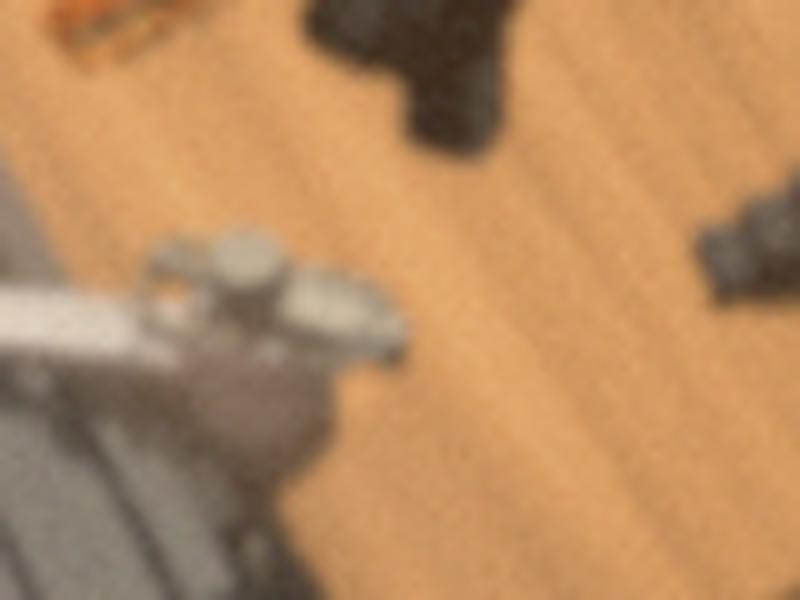

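Run:
```python
from lp2 import *
f2=np.array([np.cos(-.85),np.sin(-.85)])
c=load("w20");px=lambda x,y:(190+(x+.5)/4.5-.5,90+(y+.5)/3.4-.5)
for k,xy,z in [("nosetop",(298,40),.129),("sp",(303,166),.139),("headrear",(304,298),.131),("lug",(304,337),.129),("headfront edge",(304,211),.131)]:
    print(k,round(float((onz(c,px(*xy),z)[:2]-A)@f2*1e3+21),1))
cv2.imwrite("pics/w20e.png",cv2.resize(c["frame"][95:195,230:280,::-1],None,fx=9,fy=6,interpolation=cv2.INTER_NEAREST))
c=load("w8");cv2.imwrite("pics/w8e.png",cv2.resize(c["frame"][140:240,230:280,::-1],None,fx=9,fy=6,interpolation=cv2.INTER_NEAREST))
```

```text
nosetop 46.7
sp 20.3
headrear -11.3
lug -21.4
headfront edge 9.3
```

View pics/w20e.png

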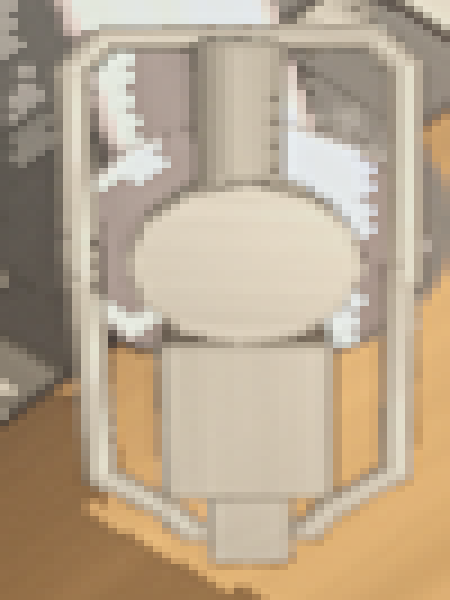

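View pics/w8e.png

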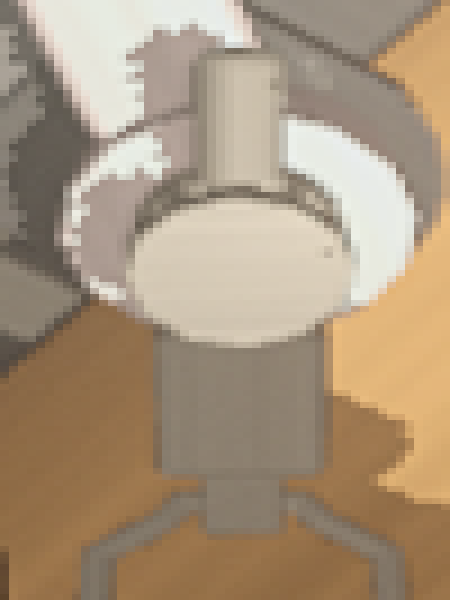

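Run:
```python
from lp2 import *
P2,q2,rep2=setup(-.85)
bot.servo_line(P2(-42,-6),q2,.25)
bot.servo_line(P2(-34.2,-6),q2,.05);rep2()
x=-34.2;z=-6;k=0
while x<-30.5 and get_obs()["time_s"]<60.5:
    x+=.5;z+=.3 if z<-4 else 0;bot.servo_line(P2(x,z),q2,.03);F=rep2()
    if np.linalg.norm(F)>8: print("STOP");break
bot.servo_line(P2(-42,z),q2,.15)
bot.servo_line(P2(-35,75),q2,.25)
c=snap("wrist","w21");rep2()
cv2.imwrite("pics/w21e.png",cv2.resize(c["frame"][90:265,190:325,::-1],None,fx=4.5,fy=3.4,interpolation=cv2.INTER_CUBIC))
```

```text
x -33.5 ztip -4.7 F ax -1.4 lat -0.3 up -0.5 t 56.46
 x -33.5 ztip -5.3 F ax -0.9 lat -0.5 up 0.2 t 56.71
 x -33.4 ztip -5.4 F ax -3.0 lat 0.3 up 1.9 t 56.96
 x -33.1 ztip -5.2 F ax -5.3 lat 0.7 up 1.9 t 57.21
 x -32.9 ztip -5.0 F ax -6.5 lat 0.2 up 1.5 t 57.46
 x -32.8 ztip -4.8 F ax -8.0 lat 0.3 up 2.4 t 57.71
STOP
 x -34.9 ztip 74.8 F ax -1.1 lat 0.2 up -1.1 t 58.48
```

View pics/w21e.png

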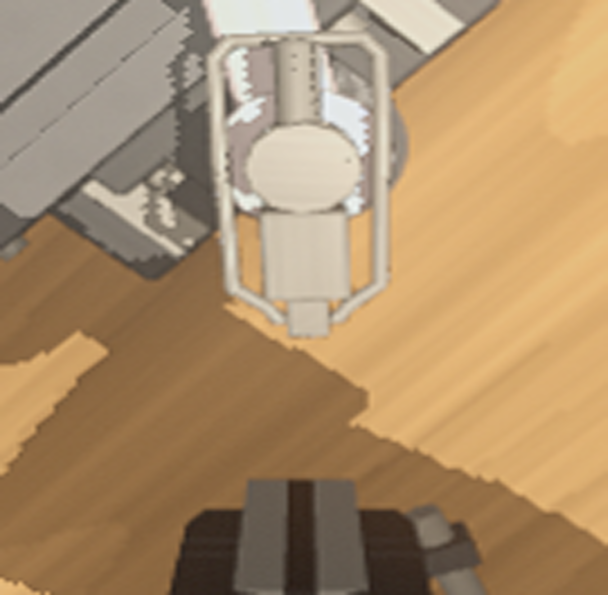

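Run:
```python
from workcell import hand_in,get_obs
print(hand_in(),get_obs()["time_s"])
```

```text
the job is handed in; nothing more can be done
the job is handed in; nothing more can be done
```

The linch pin is in the spindle's cross hole with its head home as far as I could measure. The wire loop is shut under the nose, and I handed the job in at about 58.5 s with the gripper clear.

- **Insertion:** I took the bright pin, not the three orange look-alikes, and read the hole's heading as about -0.955 rad from a wrist picture. The nose went in at the first try with about 1 N. I stopped when the shoulder met the spindle at about 7 N.
- **First loop pass missed:** my fingers passed over the loop bar without moving it, so I repeated the push lower and the loop swung over.
- **Pin slid back out:** while I was first lowering the bar, before the snap, the pin backed out about 6 mm and turned the spindle about 0.1 rad. A plain push on the pin's lug then stuck at 7.7 N. So I gripped the lug, lifted it level and pushed the pin home again, at 7.2 N or less axially.
- **Loop snapped in:** pressing with the fingers either side of the nose, the force rose to about 3.3 N and then fell away. That is a little under the stated 4 to 8 N, perhaps because I only read the force between steps. The last pictures show the bar below and past the nose.
- **Seat check:** a final push on the lug met firm resistance, rising to 8 N with almost no movement. From the pictures, the lug's rear is about 41.7 mm from the spindle axis against 41.5 mm nominal, and the repeat readings spread over about 1 mm. Any gap at the shoulder should therefore be under about 1 mm, but I could not rule out a small one.
- **Other items:** I saw no contact with the shield or anything else on the bench. I compared them only by eye in the pictures and did not measure their positions again.

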